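# Prop the keepsake box's lid on its stay and take out the candle

### The job

The lid of the wooden box falls shut unless it is propped: raise it with the red-knobbed metal stay on its side and hook the stay's notch over the steel peg on the box's side, so that the lid stands open on its own, without ever letting it drop. Then let go of the stay, lift the ivory candle up out of the box without tipping it, and stand it upright on the cork coaster. Leave the lid propped and disturb nothing else on the shelf.

Things in the scene. Friction and masses are not known exactly. Their poses are not given: they have to be found in the camera images.
- box: Fixed wooden box, 165 (x) x 200 (y) x 110 mm (z) outside, walls and floor 8 mm thick. Origin at the centre of its underside; x points from its front to its hinge side, y to its left, z up. A flat lid, 165 x 200 x 10 mm, lies on the rim, hinged along the far top edge: box-frame x = 82.5, z = 110 mm, axis along y.
- lid (a joint): Opening angle of the lid, rad: 0 closed, up to a stop at 1.44. About 0.3 kg; it falls shut from every angle when nothing holds it. Properly propped it stands at about 1.17 to 1.37, according to where the peg is.
- peg_strip (a point): Middle of the slotted strip on the box's right (-y) side, box frame (-57.5, -100, 98) mm. A steel peg 10 mm thick sticks out of the strip 42 mm along -y, its axis at box-frame z = 98 mm. It is clamped anywhere within 8 mm either way (box x) of this point; where is NOT measured: find it by touch or eye.
- stay_pivot (a point): Pivot (axis box y) of the stay on the lid's right side, 90 mm from the hinge line and 10 mm above the lid's underside, in the stay's plane box y = -130 mm. The stay is a straight aluminium bar, 10 mm thick (y), 70 g, that swings freely, but stops when raised to 0.15 rad below the lid's plane: beyond that, raising its knob raises the lid, then pushing the knob to the hinge opens it further.
- stay_knob (a point): Centre of the red drum knob (round side-on, 28 mm in diameter; flat faces 24 mm apart across box y), at the stay's free end, pinched by its flat faces, fingers closing along box y. Measured from the pivot along the bar, and across it from the line through the pivot: knob at 225 mm, +3 mm; bar's underside at -7 mm, top at +13 mm, bar ends at 215 mm. With the lid shut the bar rests on the peg, the knob in front of the box.
- stay_notch (a point): Where the peg's axis lies in the stay's notch when seated. The notch, in the bar's underside, is centred 160 mm from the pivot, 15 mm wide, 13 mm deep. Seated, the bar slopes about 0.7 rad down to the front and this point is at box z = 98 mm. If the lid is raised further than that, the peg meets the underside between notch and knob; easing the lid back then brings the notch to the peg.
- candle_center (a point): Centre (half-way up) of the ivory candle, a rigid upright cylinder 52 mm in diameter and 85 mm tall, about 0.16 kg, standing loose on the floor inside the box; its z axis is its own axis.
- coaster: Fixed round cork coaster, 120 mm in diameter, 8 mm thick; origin at the centre of its underside on the shelf. It lies in front to the left or to the right of the box.
- votive: Loose smoked glass votive cup, 72 mm across, 75 mm tall; origin under its centre. Leave alone.
- pump: Loose orange plastic balloon pump lying on its side, 200 mm long, 48 mm high; origin under its middle. Leave alone.
- jar: Loose amber glass jar, 72 mm across, 110 mm tall; origin under its centre. Leave alone.
- pot: Loose terracotta pot, 90 mm across, 85 mm tall; origin under its centre. Leave alone.

How it is judged:
By the outcome, as a careful person would: the job done as asked, in the order asked, and still so for the second after the job is handed in, with the robot touching nothing.
It also fails if it takes over 70 s, if anything falls off the work surface, if the arm or the gripper's body presses on something with over 40 N, if the wrist force passes 120 N, or if a joint passes its speed limit or range.

### The arm

A 7-joint arm with a two-finger parallel gripper is mounted at the origin on the work surface. World frame = base frame: x ahead of the robot, y to its left, z up, the work surface at z = 0. Lengths are in m, angles in rad, forces in N, time in s.
With the tool pointing down it reaches from about 0.4 to 0.85 m from the base axis. Payload 4.4 kg.
Tool frame: the origin (TCP) lies midway between the tips of the shut fingers; the grasp point (between the pads) lies 19 mm behind it (bot.pinch_z is the distance from the TCP to the grasp point, in m); z points along the fingers, x is the direction in which the jaws open and shut, and the axes are right-handed (so a half turn about z gives the same grasp; the last joint's range is limited). The gripper opens to 94 mm and grips with 3 to 60 N. Pads are 16 mm wide; open, the fingers measure 119 mm over their backs; the gripper's body (75 mm by 177 mm) begins 78 mm behind the grasp point.
Start: joints at [-1.284, 0.628, 0.038, 1.517, -0.027, 0.996, -0.02], TCP at [0.225, 0.61, 0.205] pointing down, gripper open.
Joint ranges: [-3.06, 3.06], [-0.37, 2.12], [-1.25, 1.32], [0.18, 2.47], [-1.1, 4.24], [0.23, 1.98], [-2.94, 2.94]. Speed limits (rad/s): [2.57, 2.57, 3.14, 3.14, 3.14, 3.14, 3.14].

### API

Orientations are given as [roll, pitch, yaw] about the fixed x, y, z axes, in that order (R = Rz(yaw) Ry(pitch) Rx(roll)).
In Python, from workcell import bot gives the robot as it stands. Calls block until the motion is done:
- bot.move_pose(position, orientation): joint-space move of the TCP to a pose.
- bot.servo_line(position, max_speed=0.15, rot=None, stop_force=None): straight line of the TCP; rot=None keeps the orientation; max_speed is the mean speed in m/s. With stop_force (N) it stops when the force on the tool has changed by that much, and returns True; else False.
- bot.movej(angles): joint-space move.
- bot.gripper_to(opening, grasp_force=None): opening from 0.0 (shut) to 1.0 (fully open); grasp_force is the grip in N (None keeps the last); returns when the fingers have stopped.
- bot.wait(seconds).
- bot.inverse_kinematics(position, orientation): joint angles nearest the present ones, or None.
- bot.get_state(): the state.
- bot.get_image(name): name is "scene" or "top"; returns the picture (400x640x3 uint8, red, green, blue); there is no depth.
- bot.camera_info(name): a dict with "fovy" (degrees; the focal length in pixels is half the picture's height over the tangent of half this angle, whatever the lens; pixels are square), "cx", "cy" (the principal point, pixels), "camera_from_world" (4x4, takes a point from world to camera coordinates). Camera axes: x right, y up, looking along -z (the intrinsics and any distortion apply to the point x, -y, -z); pixel columns grow to the right and rows downward; lengths in m; the calibration is good to about 2 mm. A picture is of the moment at which its call begins. camera_info takes no time and is no camera call.
A pose or a line that the arm cannot do raises bot.PlanningError and nothing moves.
- bot.finish_job(): hands the job in, once; it reports no verdict.
The state is a dict: "time": time; "joints": joint angles; "qd": joint speeds; "effort": joint torques, N m; "position": TCP position; "tcp_rot": TCP orientation; "contact_force": force on the tool from outside, world axes, zero at the start; "torque": the same for the moment, N m; "finger_gap": opening from 0.0 (shut) to 1.0 (fully open).
Only numpy, scipy, OpenCV 4.12 (cv2) and the standard library are available. Lean on these libraries where they do the work, as an engineer would, in place of code of your own. Each camera call takes 0.05 s, during which the arm holds its last target.

## Working session

There is one attempt and no reset: what is moved stays moved. The work goes in short steps, each a Python script; the robot and the scene stay as the last script left them, time stands still between calls to the robot, and variables do not carry over. Pictures are saved under pics/ and viewed, and the job is handed in when it is done.

```bash
ls; mkdir -p pics; python3 - <<'E'
from workcell import bot
import cv2
for n in ["scene","top"]:
    im=bot.get_image(n); cv2.imwrite(f"pics/{n}0.png",im[:,:,::-1])
    print(n,bot.camera_info(n))
print(bot.get_state(), bot.pinch_z)
E
```

```text
pics
scene {'fovy': 52.18057374137214, 'cx': 313.8129408466119, 'cy': 200.3706513082094, 'camera_from_world': array([[-1.48982133e-01,  9.88839839e-01,  3.12184707e-04,
         1.50311122e-01],
       [-8.20796855e-01, -1.23840228e-01,  5.57634397e-01,
         4.36564570e-01],
       [ 5.51449769e-01,  8.28213220e-02,  8.30086611e-01,
        -1.47276358e+00],
       [ 0.00000000e+00,  0.00000000e+00,  0.00000000e+00,
         1.00000000e+00]])}
top {'fovy': 49.67402946777548, 'cx': 321.67324129928244, 'cy': 209.72213432871723, 'camera_from_world': array([[ 8.08892377e-04, -9.99917608e-01,  1.28110149e-02,
        -5.59481610e-02],
       [ 9.93670306e-01,  2.24280533e-03,  1.12313366e-01,
        -6.13420976e-01],
       [-1.12332845e-01,  1.26390757e-02,  9.93590250e-01,
        -1.17917466e+00],
       [ 0.00000000e+00,  0.00000000e+00,  0.00000000e+00,
         1.00000000e+00]])}
{'time': 0.1, 'joints': array([-1.28378977,  0.62923506,  0.03842215,  1.51824777, -0.0270013 ,
        0.99632832, -0.02003115]), 'qd': array([ 2.67288886e-06, -1.28774331e-03,  4.54075377e-04, -3.89190288e-03,
       -1.99981017e-03,  1.61629681e-03, -3.03190203e-04]), 'effort': array([ 2.95034501e-03, -5.50802064e+01,  1.14783704e+00, -1.87117696e+01,
       -5.20273636e-02,  1.92206976e-02,  5.50161542e-05]), 'position': array([0.22434669, 0.60941544, 0.20466419]), 'tcp_rot': array([3.14159104e+00, 1.70144946e-03, 1.21797665e+00]), 'contact_force': array([-1.1107975 ,  0.39784627,  0.49853162]), 'torque': array([-0.01107035, -0.04030019,  0.0032682 ]), 'finger_gap': 1.001245573517798} 0.0188
```

View pics/scene0.png

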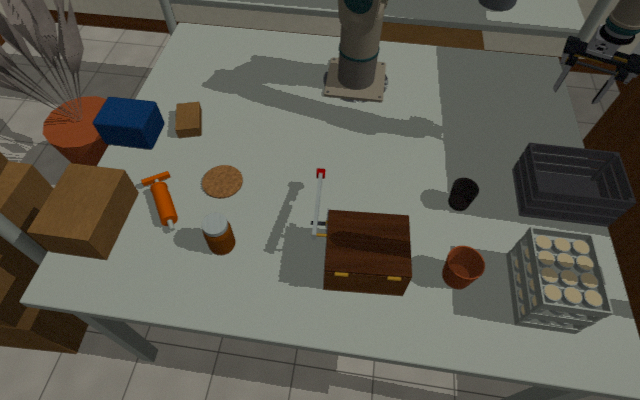

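View pics/top0.png

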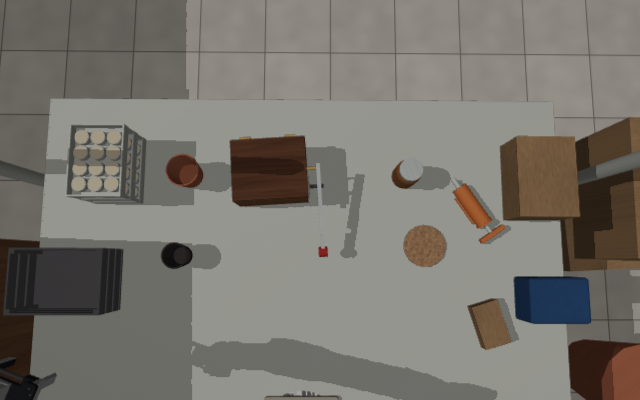

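```bash
python3 - <<'E'
import cv2
a=cv2.imread("pics/top0.png"); c=a[120:270,220:345]
cv2.imwrite("pics/top0c.png",cv2.resize(c,None,fx=4,fy=4,interpolation=cv2.INTER_CUBIC)[:600])
a=cv2.imread("pics/scene0.png"); c=a[155:300,290:430]
cv2.imwrite("pics/scene0c.png",cv2.resize(c,None,fx=4,fy=4,interpolation=cv2.INTER_CUBIC))
E
python3 -c "
from workcell import bot
print(bot.camera_info('top').keys())"
```

```text
dict_keys(['fovy', 'cx', 'cy', 'camera_from_world'])
```

View pics/top0c.png

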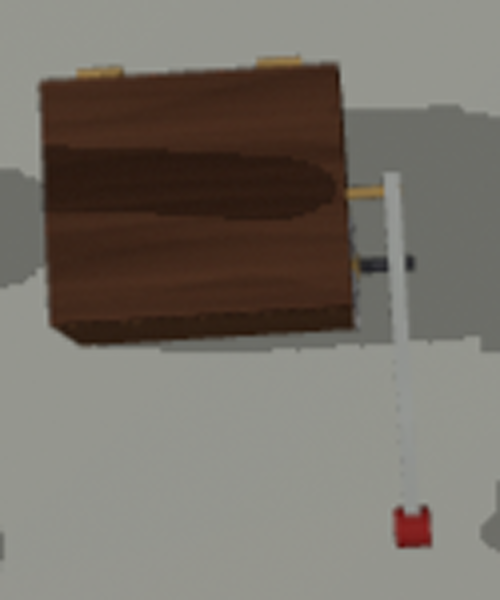

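View pics/scene0c.png

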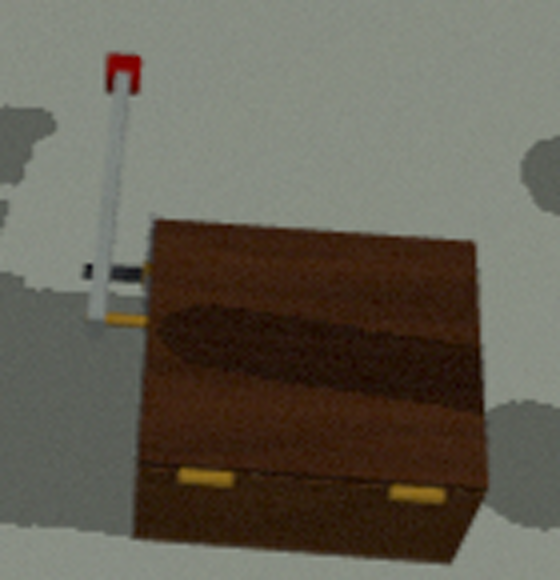

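```bash
cat > h.py <<'E'
import numpy as np
from scipy.optimize import least_squares
from workcell import bot
CI={n:bot.camera_info(n) for n in("scene","top")}
K1={"scene":0.0,"top":0.0}
def proj(n,P,k=None):
    c=CI[n];k=K1[n] if k is None else k
    P=np.atleast_2d(P);q=(c["camera_from_world"]@np.c_[P,np.ones(len(P))].T).T
    f=200/np.tan(np.radians(c["fovy"])/2)
    x=q[:,0]/-q[:,2];y=-q[:,1]/-q[:,2];s=1+k*(x*x+y*y)
    return np.c_[c["cx"]+f*x*s,c["cy"]+f*y*s]
def inv(n,uv,z,k=None):
    r=least_squares(lambda p:(proj(n,[p[0],p[1],z],k)-uv).ravel(),[0.6,0.])
    return r.x
def tri(obs):
    return least_squares(lambda p:np.concatenate([(proj(n,p)-uv).ravel() for n,uv in obs]),[0.6,0,0.05])
E
python3 - <<'E'
from h import *
L=np.array([[82.5,100,120],[82.5,-100,120],[-82.5,100,120],[-82.5,-100,120]])/1e3
T=np.array([[230,140.5],[304.5,136.25],[232.5,201.25],[308.25,195.75]])
S=np.array([[411.5,277],[325.75,270.75],[408.5,215.5],[328,210]])
def W(p,L):
    c,s=np.cos(p[2]),np.sin(p[2]);return np.c_[p[0]+c*L[:,0]-s*L[:,1],p[1]+s*L[:,0]+c*L[:,1],L[:,2]]
for use in ("T","S","TS","K"):
    def f(p):
        w=W(p,L);o=[]
        k=p[3:] if use=="K" else (0,0)
        if use!="S":o.append((proj("top",w,k[0])-T).ravel())
        if use!="T":o.append((proj("scene",w,k[1])-S).ravel())
        return np.concatenate(o)
    r=least_squares(f,[0.7,0.1,0]+([0,0] if use=="K" else []));print(use,r.x.round(4),np.round(r.fun,1))
# known: table-level points of both cams: coaster, base
print("coaster",inv("top",[425,246],.008),inv("scene",[222.3,181.5],.008))
print("tcp",proj("scene",bot.get_state()["position"]),proj("top",bot.get_state()["position"]))
print("knob",tri([("top",[323.2,252]),("scene",[320.8,173])]).x)
E
```

```text
T [0.7138 0.0854 0.068 ] [-0.5 -0.4  0.3 -0.9 -0.3  0.3  0.5  0.9]
S [0.7199 0.0871 0.0754] [ 1.3  0.1 -1.7  0.2  0.3 -0.6  0.1 -0.1]
TS [0.7169 0.0864 0.0719] [-1.  -1.4 -0.2 -2.1 -0.5 -0.7  0.2 -0.4  0.9 -1.  -1.9 -1.2  0.2 -1.5
  0.1 -1.3]
K [ 0.718   0.0879  0.0709 -0.3247 -0.0744] [ 0.7 -0.2 -0.6 -1.7  0.2 -1.  -0.4 -0.8  0.9 -1.  -1.4 -0.8  0.4 -1.1
  0.6 -0.9]
coaster [ 0.51301417 -0.35036637] [ 0.52170749 -0.34693999]
tcp [[574.19476622  95.04082536]] [[ 33.47373012 368.99771609]]
knob [ 0.49468982 -0.05824374  0.070167  ]
```

```bash
python3 - <<'E'
import cv2
import numpy as np
a=cv2.imread("pics/top0.png"); g=cv2.cvtColor(a,cv2.COLOR_BGR2GRAY).astype(float)
for u in list(range(56,560,30)):
    col=cv2.GaussianBlur(g,(5,1),0)[88:115,u]; d=np.diff(col); i=d.argmax(); 
    w=d[max(0,i-2):i+3]; print("top",u, round(88.5+ (w*np.arange(max(0,i-2),max(0,i-2)+len(w))).sum()/w.sum(),2))
for v in (105,115,125,200,220,240,330,360,395):
    for lo,hi in((25,70),(535,590)):
        row=g[v,lo:hi];d=np.abs(np.diff(row));print(v,lo,lo+d.argmax(),d.max())
cv2.imwrite("pics/s_big.png",cv2.resize(cv2.imread("pics/scene0.png")[130:360,20:400],None,fx=2,fy=2))
E
```

```text
top 56 98.26
top 86 98.14
top 116 98.52
top 146 98.73
top 176 98.87
top 206 99.84
top 236 100.39
top 266 100.58
top 296 101.89
top 326 100.69
top 356 100.65
top 386 102.18
top 416 102.94
top 446 102.88
top 476 103.56
top 506 101.6
top 536 102.86
105 25 49 38.0
105 535 552 13.0
115 25 48 36.0
115 535 552 11.0
125 25 48 27.0
125 535 553 23.0
200 25 42 33.0
200 535 578 41.0
220 25 40 29.0
220 535 559 38.0
240 25 36 11.0
240 535 560 59.0
330 25 32 64.0
330 535 566 23.0
360 25 30 61.0
360 535 568 58.0
395 25 34 28.0
395 535 580 28.0
```

View pics/s_big.png

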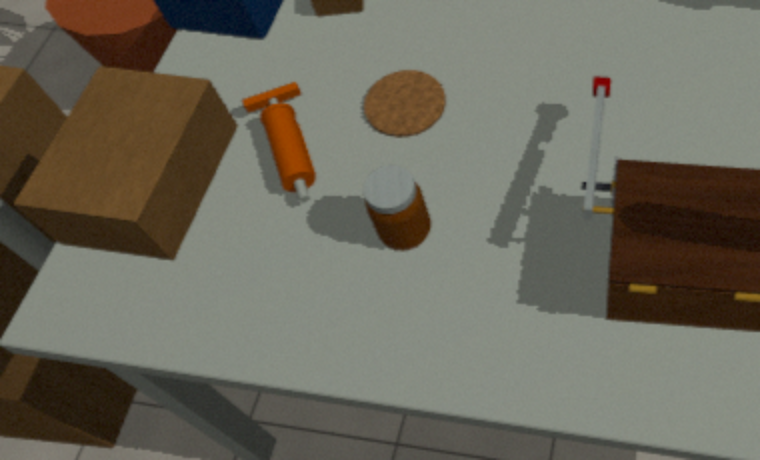

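```bash
python3 - <<'E'
import cv2
from h import *
t=np.linspace(0,2*np.pi,200,endpoint=False)
for n,(x0,x1,y0,y1) in {"top":(395,455,215,277),"scene":(195,250,160,202)}.items():
    a=cv2.imread(f"pics/{n}0.png").astype(int)
    m=((a[:,:,2]-a[:,:,0])>30).astype(np.uint8); M=np.zeros_like(m);M[y0:y1,x0:x1]=m[y0:y1,x0:x1]
    c=max(cv2.findContours(M,cv2.RETR_EXTERNAL,cv2.CHAIN_APPROX_NONE)[0],key=cv2.contourArea)
    e=cv2.fitEllipse(c);print(n,e)
    p=inv(n,np.array(e[0]),.008)
    circ=np.c_[p[0]+.06*np.cos(t),p[1]+.06*np.sin(t),0*t+.008]
    print(p,"pred",cv2.fitEllipse(proj(n,circ).astype(np.float32)))
E
```

```text
top ((424.0746765136719, 245.5677490234375), (40.05119323730469, 41.39338684082031), 139.40924072265625)
[ 0.51424107 -0.347749  ] pred ((424.06475830078125, 245.68295288085938), (41.461360931396484, 42.62505340576172), 140.99317932128906)
scene ((221.99270629882812, 181.01588439941406), (31.524564743041992, 40.42715835571289), 77.39592742919922)
[ 0.52011573 -0.34832393] pred ((221.92196655273438, 181.46766662597656), (31.973562240600586, 41.4156494140625), 75.70970153808594)
```

```bash
python3 - <<'E'
from h import *
B={"top":(.7138,.0854,.068),"scene":(.7199,.0871,.0754)}
def tobox(n,w):
    x,y,t=B[n];d=w-np.array([x,y]);c,s=np.cos(t),np.sin(t);return np.array([c*d[0]+s*d[1],-s*d[0]+c*d[1]])
for n,pts in {"top":[(310,186.25),(323.25,185.75)],"scene":[(311.25,222.75),(326.25,223.25)]}.items():
    for p in pts: print(n,"peg",(tobox(n,inv(n,np.array(p),.098))*1e3).round(1))
# predicted knob centre pixel per camera for a's
from scipy.optimize import brentq
for a in (42,46,50,54,58):
    ph=brentq(lambda f:22*np.cos(f)-a*np.sin(f)-12,0,.6)
    K=np.array([-7.5-225*np.cos(ph)-3*np.sin(ph),-130,120-225*np.sin(ph)+3*np.cos(ph)])/1e3
    for n in B:
        x,y,t=B[n];c,s=np.cos(t),np.sin(t)
        w=[x+c*K[0]-s*K[1],y+s*K[0]+c*K[1],K[2]];pv=np.array([-7.5,-130,120])/1e3
        print(a,round(ph,3),n,(K*1e3).round(1),np.round(w,4),proj(n,w).round(1))
E
```

```text
top peg [ -51.5 -105. ]
top peg [ -52.4 -140.5]
scene peg [ -55.2 -140.1]
scene peg [ -56.6 -102.5]
42 0.227 top [-227.4 -130.    72.4] [ 0.4957 -0.0598  0.0724] [[323.6 251.6]]
42 0.227 scene [-227.4 -130.    72.4] [ 0.5029 -0.0597  0.0724] [[319.7 174.8]]
46 0.209 top [-228.2 -130.    76.4] [ 0.4949 -0.0598  0.0764] [[323.6 251.9]]
46 0.209 scene [-228.2 -130.    76.4] [ 0.5021 -0.0597  0.0764] [[319.7 173.6]]
50 0.193 top [-228.9 -130.    79.8] [ 0.4943 -0.0599  0.0798] [[323.7 252.1]]
50 0.193 scene [-228.9 -130.    79.8] [ 0.5014 -0.0598  0.0798] [[319.8 172.7]]
54 0.18 top [-229.4 -130.    82.8] [ 0.4937 -0.0599  0.0828] [[323.7 252.3]]
54 0.18 scene [-229.4 -130.    82.8] [ 0.5009 -0.0598  0.0828] [[319.8 171.9]]
58 0.168 top [-229.8 -130.    85.4] [ 0.4933 -0.0599  0.0854] [[323.7 252.4]]
58 0.168 scene [-229.8 -130.    85.4] [ 0.5005 -0.0598  0.0854] [[319.8 171.2]]
```

```bash
cat >> h.py <<'E'
from scipy.spatial.transform import Rotation as Ro
BX=np.array([.717,.0864,.0719])
PZ=bot.pinch_z
def b2w(p):
    c,s=np.cos(BX[2]),np.sin(BX[2]);p=np.asarray(p,float)/1e3
    return np.array([BX[0]+c*p[0]-s*p[1],BX[1]+s*p[0]+c*p[1],p[2]])
def w2b(p):
    c,s=np.cos(BX[2]),np.sin(BX[2]);d=np.asarray(p)-[BX[0],BX[1],0]
    return np.array([c*d[0]+s*d[1],-s*d[0]+c*d[1],d[2]])*1e3
def orient(b,sgn=1,psi=None):
    psi=BX[2] if psi is None else psi
    z=np.array([np.sin(b)*np.cos(psi),np.sin(b)*np.sin(psi),-np.cos(b)])
    x=sgn*np.array([-np.sin(psi),np.cos(psi),0]);y=np.cross(z,x)
    return Ro.from_matrix(np.c_[x,y,z])
def tcp(pinch,R): return np.asarray(pinch)+PZ*R.as_matrix()[:,2]
def pivot(th): return np.array([82.5-90*np.cos(th)+10*np.sin(th),110+90*np.sin(th)+10*np.cos(th)])
def knob(th,ph):
    P=pivot(th);return np.array([P[0]-225*np.cos(ph)-3*np.sin(ph),-130,P[1]-225*np.sin(ph)+3*np.cos(ph)])
def st():
    s=bot.get_state();R=Ro.from_euler('xyz',s["tcp_rot"]).as_matrix()
    p=s["position"]-PZ*R[:,2]
    print("t%.2f pinch"%s["time"],p.round(4),"box",w2b(p).round(1),"F",s["contact_force"].round(1),"gap",round(s["finger_gap"]*94,1)); return s
E
python3 - <<'E'
from h import *
W=[(0,.2)]+[(t,.2-t) for t in np.linspace(.1,.7,7)]+[(t,f) for t,f in zip(np.linspace(.7,1.42,8),np.linspace(-.5,.5,8))]+[(1.41,.65)]
for b in (0,.3,.5):
  for sg in (1,-1):
    R=orient(b,sg);o=[]
    for th,ph in W:
        p=b2w(knob(th,ph));q=bot.inverse_kinematics(tcp(p,R),R.as_euler('xyz'));o.append(None if q is None else q.round(2))
    print(b,sg,[x is not None for x in o]);print(o[0],o[7],o[-1])
for th,ph in W: print(round(th,2),round(ph,2),knob(th,ph).round(0),pivot(th).round(0))
E
```

```text
0 1 [True, True, True, True, True, True, True, True, True, True, True, True, True, True, True, True, True]
[ 0.14  0.65 -0.12  2.05  0.17  0.45  1.54] [-0.1   0.43  0.22  1.71 -0.11  1.01  1.8 ] [ 0.11  0.79 -0.12  1.71  0.14  0.65  1.56]
0 -1 [True, True, True, True, True, True, True, True, True, True, True, True, True, True, True, True, True]
[-0.3   0.73  0.55  2.06 -0.73  0.55 -0.72] [-0.49  0.55  0.86  1.72 -0.46  1.09 -0.98] [-0.33  0.89  0.65  1.72 -0.73  0.78 -0.82]
0.3 1 [True, True, True, True, True, True, True, True, True, True, True, True, True, True, True, True, True]
[ 0.57  0.7  -0.69  2.32  1.75  0.39  0.01] [-0.19  0.3   0.35  1.99 -0.29  0.59  1.99] [ 0.4   0.77 -0.52  2.    1.2   0.34  0.57]
0.3 -1 [False, True, True, True, True, True, True, True, True, True, True, True, True, True, True, True, True]
None [-0.65  0.45  1.04  2.   -0.76  0.75 -0.68] [ 0.4   0.77 -0.52  2.    1.2   0.34 -2.57]
0.5 1 [False, False, True, True, True, True, True, True, True, True, True, True, True, True, True, True, True]
None [-0.07  0.23  0.22  2.17 -0.54  0.29  2.25] [ 0.73  1.   -1.
[... 235 characters left out ...]
0 0.2 [-229. -130.   78.] [ -8. 120.]
0.1 0.1 [-230. -130.  109.] [ -6. 129.]
0.2 0.0 [-229. -130.  141.] [ -4. 138.]
0.3 -0.1 [-224. -130.  172.] [ -1. 146.]
0.4 -0.2 [-216. -130.  202.] [  3. 154.]
0.5 -0.3 [-206. -130.  231.] [  8. 162.]
0.6 -0.4 [-192. -130.  259.] [ 14. 169.]
0.7 -0.5 [-176. -130.  286.] [ 20. 176.]
0.7 -0.5 [-176. -130.  286.] [ 20. 176.]
0.8 -0.36 [-183. -130.  263.] [ 27. 182.]
0.91 -0.21 [-184. -130.  238.] [ 35. 187.]
1.01 -0.07 [-181. -130.  211.] [ 43. 191.]
1.11 0.07 [-173. -130.  182.] [ 52. 195.]
1.21 0.21 [-160. -130.  153.] [ 60. 198.]
1.32 0.36 [-142. -130.  124.] [ 70. 200.]
1.42 0.5 [-120. -130.   95.] [ 79. 200.]
1.41 0.65 [-103. -130.   67.] [ 78. 200.]
```

```bash
python3 - <<'E'
from h import *
import cv2
R=orient(0,1);p=b2w(knob(0,.2));print(p)
bot.move_pose(tcp(p+[0,0,.12],R),R.as_euler('xyz'))
st()
bot.servo_line(tcp(p+[0,0,.035],R),max_speed=.15,stop_force=6);st()
for n in("scene","top"):
    im=bot.get_image(n)[:,:,::-1];cv2.imwrite(f"pics/{n}1.png",im)
    u,v=(320,185) if n=="scene" else (322,245)
    cv2.imwrite(f"pics/{n}1c.png",cv2.resize(im[v-65:v+65,u-80:u+80],None,fx=4,fy=4,interpolation=cv2.INTER_CUBIC))
E
```

```text
[ 0.49831862 -0.05968709  0.0782396 ]
t2.67 pinch [ 0.4986 -0.0588  0.1982] box [-228.2 -129.1  198.2] F [ 0.6 -0.2  0.2] gap 93.6
t3.38 pinch [ 0.4988 -0.0595  0.1136] box [-228.1 -129.9  113.6] F [-0.5  0.5  0.1] gap 93.8
```

View pics/scene1c.png

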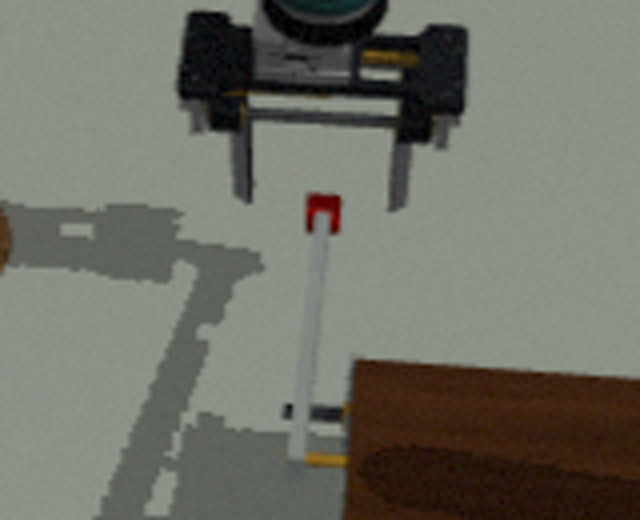

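View pics/top1c.png

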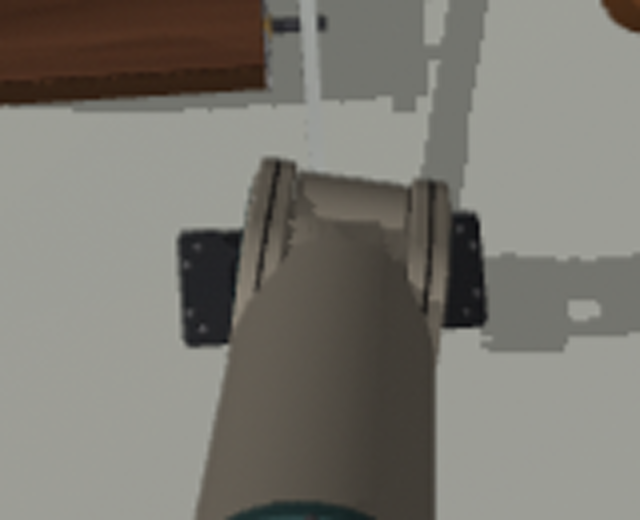

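```bash
python3 - <<'E'
from h import *
T=np.array([.4988,-.0595,.0948]);yb=np.array([-.0718,.9974,0])
xb=np.array([.9974,.0718,0])
for dx in(-.008,0,.008):
  for s in(-.047,.047): print(dx,s,proj("scene",T+s*yb+dx*xb).round(1))
E
```

```text
-0.008 -0.047 [[303.3 165.3]]
-0.008 0.047 [[337.3 167.4]]
0 -0.047 [[303.1 167.6]]
0 0.047 [[337.1 169.7]]
0.008 -0.047 [[302.8 169.9]]
0.008 0.047 [[337. 172.]]
```

```bash
python3 - <<'E'
from h import *
import cv2
R=orient(0,1);p=b2w(knob(0,.2))+[0,0,-.001]
print(bot.servo_line(tcp(p,R),max_speed=.1,stop_force=6));st()
bot.gripper_to(0.4);st()
bot.gripper_to(0.2,grasp_force=4);st();bot.wait(.2);st()
for n in("scene",):
    im=bot.get_image(n)[:,:,::-1];cv2.imwrite(f"pics/{n}2.png",im)
    u,v=(320,185)
    cv2.imwrite(f"pics/{n}2c.png",cv2.resize(im[v-65:v+65,u-80:u+80],None,fx=4,fy=4,interpolation=cv2.INTER_CUBIC))
E
```

```text
False
t3.99 pinch [ 0.4985 -0.0597  0.0775] box [-228.5 -130.1   77.5] F [-0.1 -0.4  0.3] gap 94.1
t4.97 pinch [ 0.4983 -0.0597  0.0772] box [-228.6 -130.    77.2] F [-0.5 -0.3 -0.4] gap 37.5
t5.35 pinch [ 0.4982 -0.058   0.0772] box [-228.6 -128.3   77.2] F [-0.3  5.2 -0.1] gap 24.1
t5.55 pinch [ 0.4982 -0.058   0.0772] box [-228.6 -128.3   77.2] F [ 0.1  5.2 -0.6] gap 24.1
```

View pics/scene2c.png

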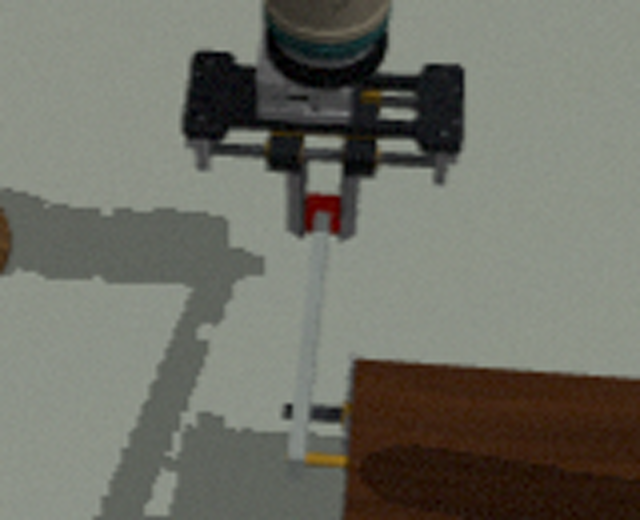

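```bash
sed -i 's/^BX=.*/BX=np.array([.717,.0882,.0719])/' h.py; python3 - <<'E'
from h import *
R=orient(0,1);p=b2w(knob(0,.2))+[0,0,-.001]
bot.servo_line(tcp(p,R),max_speed=.05);st()
bot.gripper_to(0.2,grasp_force=25);s=st()
E
```

```text
t5.85 pinch [ 0.4982 -0.0578  0.0772] box [-228.8 -129.9   77.2] F [-0.6  2.4 -0.1] gap 23.9
t6.07 pinch [ 0.4982 -0.0578  0.0772] box [-228.8 -129.9   77.2] F [-1.1  2.9  0.4] gap 24.0
```

```bash
sed -i 's/^BX=.*/BX=np.array([.717,.0889,.0719])/' h.py; python3 - <<'E'
from h import *
import cv2
R=orient(0,1)
for th in (.06,.2,.35,.5):
    p=b2w(knob(th,max(.2-th,.24-th)))
    print(th,bot.servo_line(tcp(p,R),max_speed=.1,stop_force=25));st()
for n in("scene","top"):
    im=bot.get_image(n)[:,:,::-1];cv2.imwrite(f"pics/{n}3.png",im)
    cv2.imwrite(f"pics/{n}3c.png",cv2.resize(im[100:300,220:440],None,fx=3,fy=3,interpolation=cv2.INTER_CUBIC))
E
```

```text
0.06 False
t6.33 pinch [ 0.4969 -0.0577  0.088 ] box [-230.1 -130.4   88. ] F [-3.7  0.9 -0.6] gap 23.7
0.2 False
t6.91 pinch [ 0.4984 -0.0576  0.1316] box [-228.6 -130.4  131.6] F [-3.3 -0.9  0.2] gap 24.2
0.35 False
t7.53 pinch [ 0.5061 -0.057   0.1779] box [-220.9 -130.3  177.9] F [-0.3 -0.6 -1.3] gap 24.1
0.5 False
t8.14 pinch [ 0.5192 -0.056   0.2224] box [-207.7 -130.3  222.4] F [ 1.7 -1.7 -2.1] gap 23.7
```

View pics/scene3c.png

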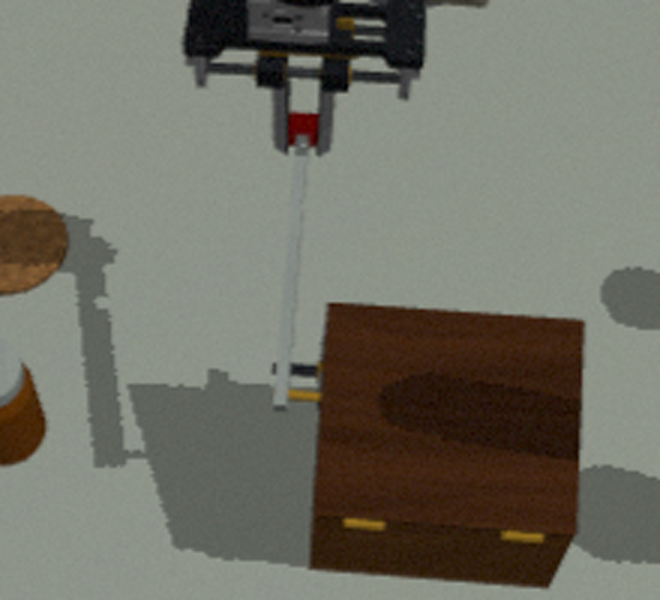

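View pics/top3c.png

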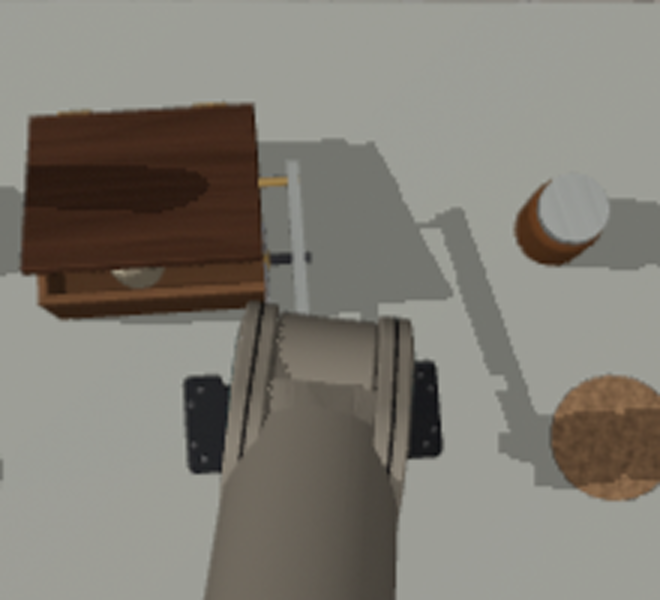

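```bash
python3 - <<'E'
from h import *
import cv2
R=orient(0,1)
W=[(.65,-.41)]+[(t,f) for t,f in zip(np.linspace(.65,1.40,7)[1:],np.linspace(-.41,.48,7)[1:])]
for th,ph in W:
    p=b2w(knob(th,ph))
    r=bot.servo_line(tcp(p,R),max_speed=.1,stop_force=25);print(round(th,2),r,end=' ');st()
    if r: break
for n in("scene","top"):
    im=bot.get_image(n)[:,:,::-1];cv2.imwrite(f"pics/{n}4.png",im)
    cv2.imwrite(f"pics/{n}4c.png",cv2.resize(im[100:300,220:440],None,fx=3,fy=3,interpolation=cv2.INTER_CUBIC))
E
```

```text
0.65 False t8.86 pinch [ 0.5381 -0.0547  0.2643] box [-188.7 -130.4  264.3] F [ 1.  -2.8 -1. ] gap 24.1
0.78 False t9.25 pinch [ 0.53   -0.0553  0.2391] box [-196.9 -130.4  239.1] F [-7.2 -3.9  1.6] gap 24.1
0.9 False t9.66 pinch [ 0.533 -0.055  0.213] box [-193.9 -130.3  213. ] F [-5.3 -4.5  1.5] gap 23.8
1.02 False t10.10 pinch [ 0.5436 -0.0543  0.1858] box [-183.2 -130.4  185.8] F [-3.5 -3.4 -0.1] gap 23.4
1.15 False t10.57 pinch [ 0.559  -0.0532  0.1574] box [-167.8 -130.4  157.4] F [-1.5 -4.8  0.1] gap 23.7
1.27 False t11.07 pinch [ 0.5789 -0.0519  0.1281] box [-147.9 -130.5  128.1] F [-2.5 -5.4  0.7] gap 23.3
1.4 False t11.61 pinch [ 0.6031 -0.0503  0.0987] box [-123.6 -130.6   98.7] F [-1.  -4.8  0.1] gap 23.2
```

View pics/scene4c.png

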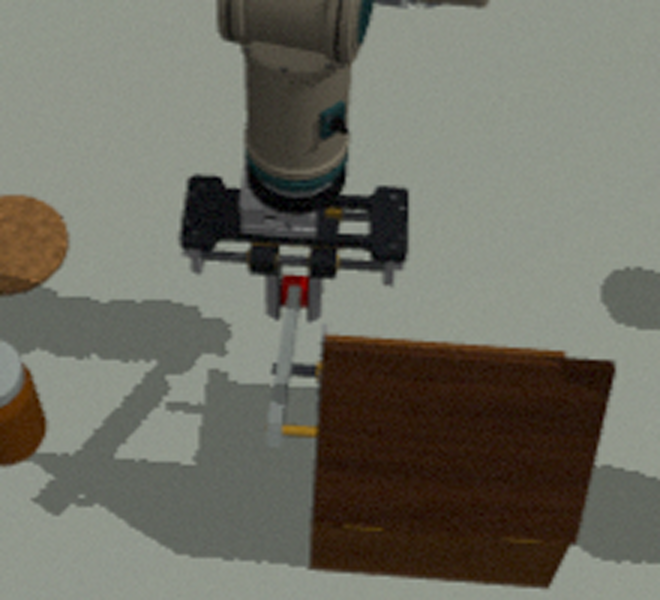

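View pics/top4c.png

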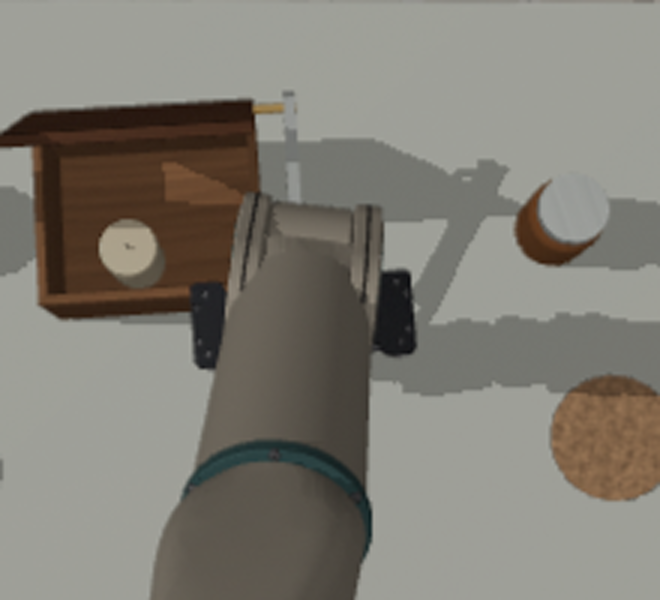

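```bash
python3 - <<'E'
from h import *
R=orient(0,1);dy=[0,-1.8,0]
print(bot.servo_line(tcp(b2w(knob(1.42,.5)+dy),R),max_speed=.08,stop_force=15));st()
r=bot.servo_line(tcp(b2w(knob(1.42,.66)+dy),R),max_speed=.05,stop_force=5);print(r);s=st()
E
```

```text
False
t11.96 pinch [ 0.607  -0.0503  0.0949] box [-119.7 -130.9   94.9] F [-1.9 -2.   0.7] gap 23.5
True
t12.47 pinch [ 0.619  -0.0496  0.074 ] box [-107.7 -131.1   74. ] F [-0.6 -0.1 -0.6] gap 23.1
```

```bash
python3 - <<'E'
from h import *
R=orient(0,1)
k=np.array([-107.7,-131.8,74.]);n=np.array([-np.sin(.62),0,np.cos(.62)]);d=np.array([-np.cos(.62),0,-np.sin(.62)])
r=bot.servo_line(tcp(b2w(k-3*n),R),max_speed=.05,stop_force=8);print(r);st();bot.wait(.1);st()
for s in (2,4,6,8):
    r=bot.servo_line(tcp(b2w(k+s*d-4*n),R),max_speed=.04,stop_force=15);print(s,r,end=' ');bot.wait(.1);st()
    if r:break
E
```

```text
False
t12.72 pinch [ 0.6202 -0.0495  0.0719] box [-106.5 -131.1   71.9] F [-2.9  0.7  9.1] gap 22.7
t12.82 pinch [ 0.6201 -0.0495  0.0719] box [-106.6 -131.1   71.9] F [-2.9  0.7  7.4] gap 22.5
2 False t13.18 pinch [ 0.6203 -0.0495  0.0715] box [-106.4 -131.1   71.5] F [-3.8  1.  15.3] gap 22.6
4 False t13.53 pinch [ 0.6193 -0.0496  0.0705] box [-107.4 -131.1   70.5] F [-4.3  1.3 16.6] gap 22.8
6 False t13.88 pinch [ 0.618  -0.0497  0.0692] box [-108.7 -131.1   69.2] F [-2.6  0.8 13.5] gap 22.3
8 False t14.22 pinch [ 0.6156 -0.0498  0.0669] box [-111.2 -131.1   66.9] F [-1.3  0.3  6.9] gap 22.4
```

```bash
python3 - <<'E'
from h import *
import cv2
R=orient(0,1)
k=np.array([-107.7,-131.8,74.]);n=np.array([-np.sin(.62),0,np.cos(.62)]);d=np.array([-np.cos(.62),0,-np.sin(.62)])
for s,m in ((8,7),(10,7),(12,8)):
    r=bot.servo_line(tcp(b2w(k+s*d-m*n),R),max_speed=.04,stop_force=18);print(s,r,end=' ');bot.wait(.1);st()
    if r:break
for n in("scene","top"):
    im=bot.get_image(n)[:,:,::-1];cv2.imwrite(f"pics/{n}5.png",im)
    cv2.imwrite(f"pics/{n}5c.png",cv2.resize(im[180:280,280:380],None,fx=6,fy=6,interpolation=cv2.INTER_CUBIC))
E
```

```text
8 False t14.57 pinch [ 0.6165 -0.0498  0.064 ] box [-110.2 -131.2   64. ] F [-2.5  0.9  6.2] gap 19.1
10 False t14.93 pinch [ 0.6152 -0.0499  0.0627] box [-111.5 -131.1   62.7] F [-2.4  1.1  6.2] gap 19.2
12 False t15.28 pinch [ 0.6147 -0.0499  0.0616] box [-112.  -131.1   61.6] F [-1.6  1.9 11.2] gap 19.3
```

View pics/scene5c.png

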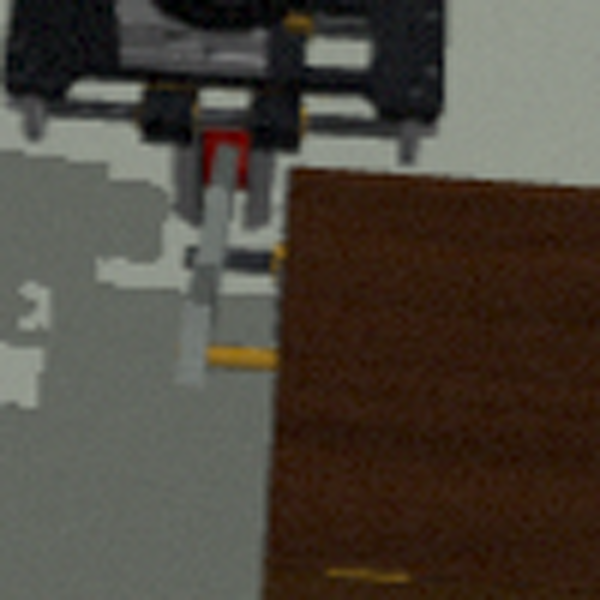

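```bash
python3 - <<'E'
from h import *
def b2s(p):
    x,y,t=.7199,.0885,.0735;c,s=np.cos(t),np.sin(t);p=np.asarray(p)/1e3
    return np.array([x+c*p[0]-s*p[1],y+s*p[0]+c*p[1],p[2]])
def plane(uv,Y):
    r=least_squares(lambda q:(proj("scene",b2s([q[0],Y,q[1]]))-uv).ravel(),[-80,100]);return r.x.round(1)
cp=lambda u,v:np.array([280+u/6,180+v/6])
print("knob",plane(cp(226,157),-130),"pinpivot",plane(cp(195,357),-130),"peg",plane(cp(207,259),-130))
for th in (1.2,1.25,1.3,1.35,1.4):
    print(th,pivot(th).round(1),((proj("scene",b2s([pivot(th)[0],-118,pivot(th)[1]]))-[280,180])*6).round(0), "lid edge", ((proj("scene",b2s([82.5-165*np.cos(th),-100,110+165*np.sin(th)]))-[280,180])*6).round(0))
for px in(-58,-54,-50): print("peg",px,((proj("scene",b2s([px,-115,98]))-[280,180])*6).round(0))
print("pinch",((proj("scene",b2s([-112,-130,61.6]))-[280,180])*6).round(0))
print("knob cand",[((proj("scene",b2s([x,-130,z]))-[280,180])*6).round(0)[0] for x,z in((-112,75),(-110,70),(-106,59))])
E
```

```text
knob [-121.4   74. ] pinpivot [ 50.3 206.1] peg [ -7.4 177.5]
1.2 [ 59.2 197.5] [[227. 393.]] lid edge [[288. 212.]]
1.25 [ 63.6 198.6] [[226. 402.]] lid edge [[287. 227.]]
1.3 [ 68.1 199.4] [[225. 412.]] lid edge [[286. 243.]]
1.35 [ 72.5 200. ] [[224. 423.]] lid edge [[285. 260.]]
1.4 [ 77.1 200.4] [[223. 434.]] lid edge [[283. 278.]]
peg -58 [[252. 255.]]
peg -54 [[251. 263.]]
peg -50 [[250. 271.]]
pinch [[224. 190.]]
knob cand [array([225., 174.]), array([224., 184.]), array([223., 205.])]
```

```bash
python3 - <<'E'
import cv2
a=cv2.imread("pics/scene5.png")
cv2.imwrite("pics/scene5d.png",cv2.resize(a[170:300,290:420],None,fx=4.5,fy=4.5,interpolation=cv2.INTER_CUBIC))
a=cv2.imread("pics/top5.png")
cv2.imwrite("pics/top5d.png",cv2.resize(a[110:240,210:350],None,fx=4,fy=4,interpolation=cv2.INTER_CUBIC))
E
```

```text
(no output)
```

View pics/scene5d.png

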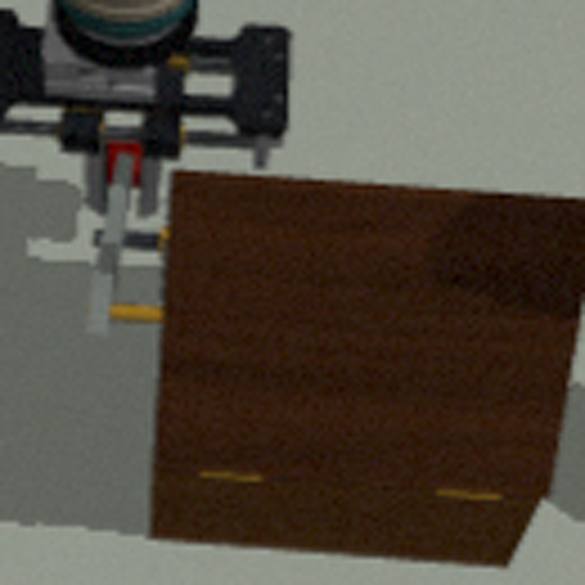

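View pics/top5d.png

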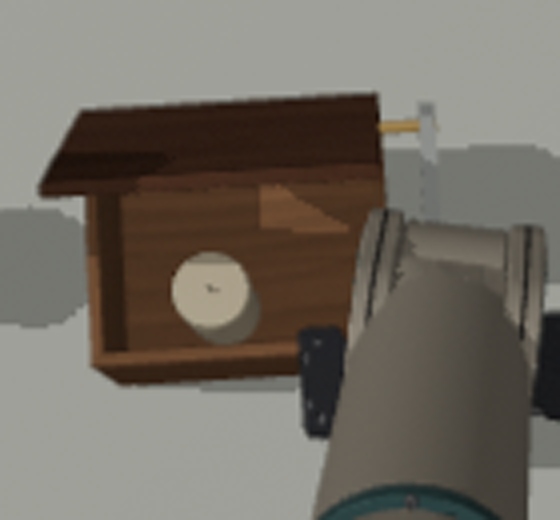

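```bash
python3 - <<'E'
from h import *
import cv2
C={"scene":(.7199,.0885,.0735),"top":(.7138,.0870,.070)}
def bc(n,p):
    x,y,t=C[n];c,s=np.cos(t),np.sin(t);p=np.asarray(p,float)/1e3
    return np.array([x+c*p[0]-s*p[1],y+s*p[0]+c*p[1],p[2]])
for i,k in ((0,(-228.6,-130,78)),(2,(-228.6,-130,77.2)),(3,(-207.7,-130,222.4)),(4,(-123.6,-130,98.7)),(5,(-112,-131,61.6))):
    a=cv2.imread(f"pics/scene{i}.png").astype(int)
    m=(a[:,:,2]>90)&(a[:,:,1]<60)&(a[:,:,0]<60);m[:,:300]=0;m[:,345:]=0
    v,u=np.nonzero(m);print(i,m.sum(),u.mean().round(1),v.mean().round(1),v.min(),v.max(),"pred",proj("scene",bc("scene",k)).round(1))
for th in (.4,.45,.5,.55,1,1.1,1.2,1.3,1.4):
    e=[82.5-165*np.cos(th),0,110+165*np.sin(th)];t=[e[0]+10*np.sin(th),0,e[2]+10*np.cos(th)]
    o=[]
    for n in C:
        for q in(e,t):
            for Y in(-100,100): q[1]=Y;o+=list(proj(n,bc(n,q))[0].round(1))
    pv=[pivot(th)[0],-118,pivot(th)[1]]
    print(th,"scene under R/L, top R/L",o[:8],"| top",o[8:],"pin",[proj(n,bc(n,pv))[0].round(1) for n in C])
E
```

```text
0 43 320.9 171.5 169 177 pred [[320.4 173.2]]
2 3 320.3 172.7 170 176 pred [[320.4 173.4]]
3 3 319.3 139.3 139 140 pred [[320.6 143.9]]
4 27 326.9 202.9 192 213 pred [[317.8 200.3]]
5 10 318.3 204.0 202 207 pred [[317.  211.6]]
0.4 scene under R/L, top R/L [np.float64(329.1), np.float64(202.2), np.float64(414.2), np.float64(207.6), np.float64(329.1), np.float64(201.4), np.float64(415.2), np.float64(206.8)] | top [np.float64(307.4), np.float64(188.3), np.float64(227.2), np.float64(193.6), np.float64(307.3), np.float64(186.2), np.float64(226.4), np.float64(191.5)] pin [array([319.3, 232.7]), array([312.7, 161. ])]
0.45 scene under R/L, top R/L [np.float64(329.1), np.float64(201.6), np.float64(415.0), np.float64(207.1), np.float64(329.1), np.float64(201.0), np.float64(415.9), np.float64(206.5)] | top [np.float64(307.3), np.float64(186.5), np.float64(226.5), np.float64(191.8), np.float64(307.1), np.float64(184.1), np.float64(225.7), np.float64(189.5)] pin [array([319.3, 232.8]), array([312.7, 159.8])]
0.5 scene under R/L, top R/L [np.float64(329.1), np.float64(201.2), np.float64(415.7), 
[... 1955 characters left out ...]
2), np.float64(227.0), np.float64(327.4), np.float64(223.9), np.float64(427.8), np.float64(230.5)] | top [np.float64(303.6), np.float64(135.6), np.float64(216.7), np.float64(141.2), np.float64(303.3), np.float64(131.2), np.float64(216.2), np.float64(136.8)] pin [array([317.5, 248.7]), array([310.8, 131.4])]
1.4 scene under R/L, top R/L [np.float64(327.2), np.float64(226.4), np.float64(428.2), np.float64(233.1), np.float64(327.0), np.float64(230.3), np.float64(428.8), np.float64(237.0)] | top [np.float64(303.1), np.float64(128.4), np.float64(216.0), np.float64(133.9), np.float64(302.8), np.float64(124.0), np.float64(215.7), np.float64(129.5)] pin [array([317.2, 252.3]), array([310.6, 127.8])]
```

```bash
python3 - <<'E'
import cv2
a=cv2.imread("pics/scene5.png")
cv2.imwrite("pics/scene5e.png",cv2.resize(a[190:250,295:350],None,fx=10,fy=10,interpolation=cv2.INTER_LANCZOS4))
a=cv2.imread("pics/scene4.png")
cv2.imwrite("pics/scene4e.png",cv2.resize(a[180:250,290:350],None,fx=8,fy=8,interpolation=cv2.INTER_LANCZOS4))
E
```

```text
(no output)
```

View pics/scene5e.png

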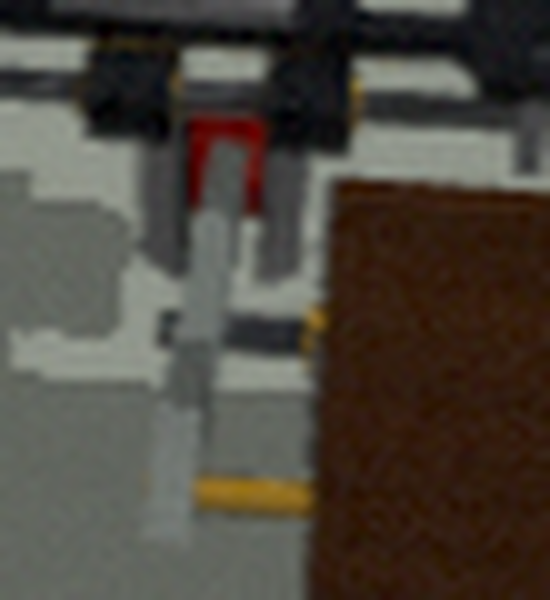

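View pics/scene4e.png

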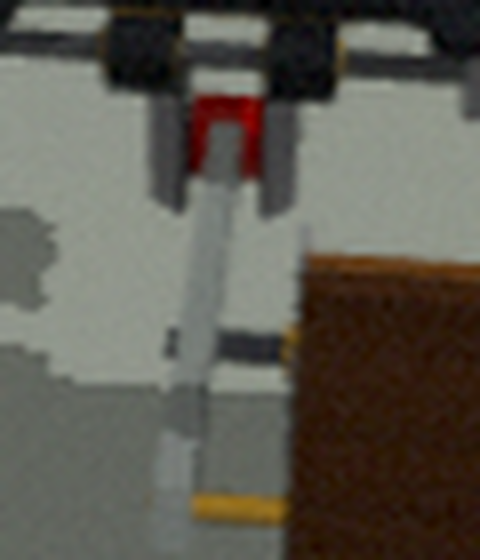

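```bash
python3 - <<'E'
from h import *
import cv2
bot.gripper_to(0.0,grasp_force=40);st()
for n in("scene","top"):
    im=bot.get_image(n)[:,:,::-1];cv2.imwrite(f"pics/{n}6.png",im)
a=cv2.imread("pics/scene6.png")
cv2.imwrite("pics/scene6e.png",cv2.resize(a[190:250,295:350],None,fx=10,fy=10,interpolation=cv2.INTER_LANCZOS4))
a=cv2.imread("pics/top6.png")
cv2.imwrite("pics/top6d.png",cv2.resize(a[110:240,210:350],None,fx=4,fy=4,interpolation=cv2.INTER_CUBIC))
E
```

```text
t15.60 pinch [ 0.6147 -0.0499  0.0616] box [-112.  -131.1   61.6] F [-2.3  0.7 10.4] gap 18.3
```

View pics/scene6e.png

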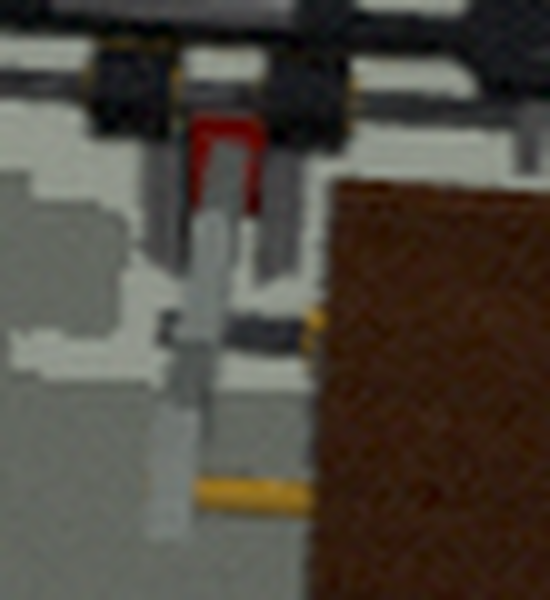

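View pics/top6d.png

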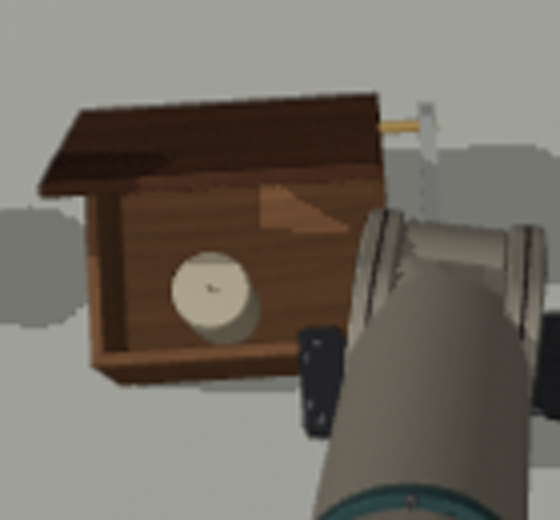

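```bash
cat >> h.py <<'E'
import cv2
TH0,PH0=1.03,.675
O0=np.array([-112.,-131.1,61.6])-np.array([1,0,1])*knob(TH0,PH0)-np.array([0,0,0]); 
def tgt(th,ph,extra=(0,0,0),y=-131.5):
    b=ph-PH0;R=orient(b,1)
    # rotation by b: z->-x  (box x,z)
    ox,oz=O0[0],O0[2];c,s=np.cos(b),np.sin(b)
    o=np.array([c*ox-s*oz,0,s*ox+c*oz])
    k=knob(th,ph);k[1]=y
    return tcp(b2w(k+o+np.array(extra)),R),R.as_euler('xyz')
def snap(i,boxes=((190,250,295,350,10),(110,240,210,350,4))):
    for n,(a,b,c,d,f) in zip(("scene","top"),boxes):
        im=bot.get_image(n)[:,:,::-1];cv2.imwrite(f"pics/{n}{i}.png",im)
        cv2.imwrite(f"pics/{n}{i}e.png",cv2.resize(im[a:b,c:d],None,fx=f,fy=f,interpolation=cv2.INTER_CUBIC))
E
python3 - <<'E'
from h import *
print(O0)
for th,ph in((1.03,.66),(1.05,.62),(1.1,.6)):
    p,r=tgt(th,ph);x=bot.servo_line(p,max_speed=.03,rot=r,stop_force=20);print(th,ph,x,end=' ');st()
snap(7)
E
```

```text
[  20.79446211 -131.1           7.55467793]
1.03 0.66 False t15.97 pinch [ 0.6126 -0.05    0.0634] box [-114.1 -131.    63.4] F [-1.3  0.9 -0.9] gap 17.8
1.05 0.62 False t16.40 pinch [ 0.6094 -0.0503  0.0708] box [-117.3 -131.1   70.8] F [-1.6  2.2 -1.1] gap 18.3
1.1 0.6 False t16.73 pinch [ 0.6115 -0.0502  0.0761] box [-115.3 -131.1   76.1] F [-1.3  2.4 -1.5] gap 18.3
```

View pics/scene7e.png

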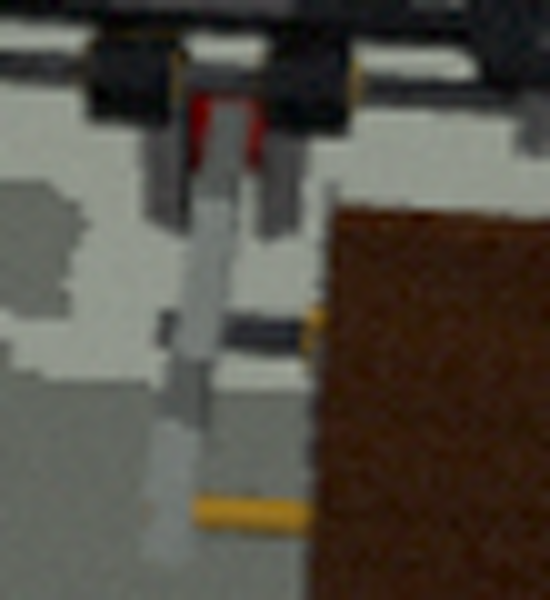

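View pics/top7e.png

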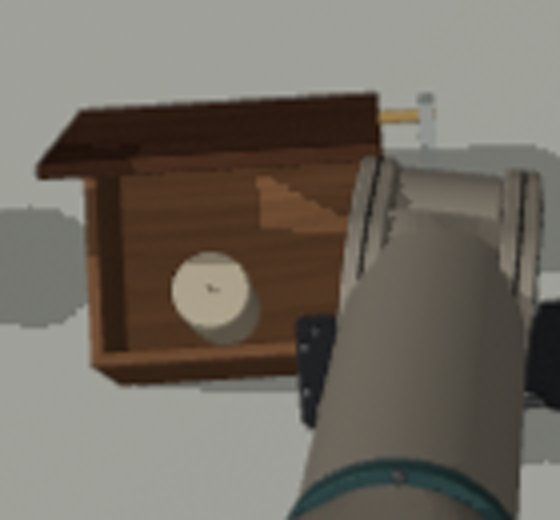

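```bash
python3 - <<'E'
from h import *
for th,ph in((1.2,.56),(1.3,.53),(1.38,.51)):
    p,r=tgt(th,ph);x=bot.servo_line(p,max_speed=.04,rot=r,stop_force=20);print(th,ph,x,end=' ');st()
    if x:break
snap(8)
E
```

```text
1.2 0.56 False t17.23 pinch [ 0.6153 -0.0499  0.0855] box [-111.4 -131.2   85.5] F [-0.8  1.8 -1.2] gap 18.1
1.3 0.53 False t17.59 pinch [ 0.6207 -0.0496  0.0925] box [-106.  -131.2   92.5] F [-0.6  3.  -0.5] gap 18.0
1.38 0.51 False t17.90 pinch [ 0.6259 -0.0493  0.0969] box [-100.8 -131.3   96.9] F [-0.2  4.  -0.4] gap 18.0
```

View pics/scene8e.png

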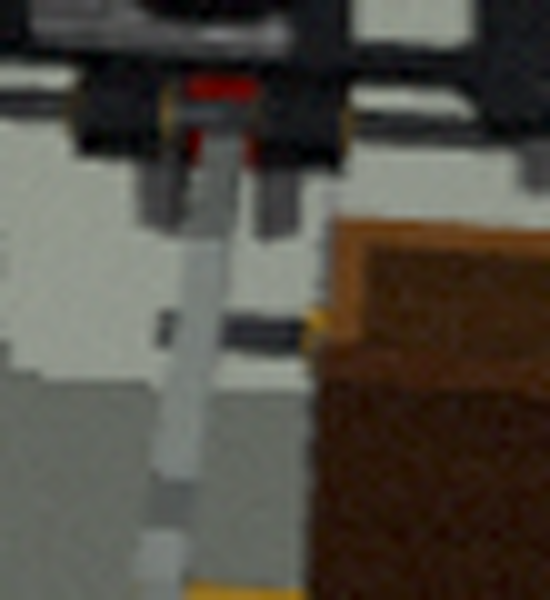

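View pics/top8e.png

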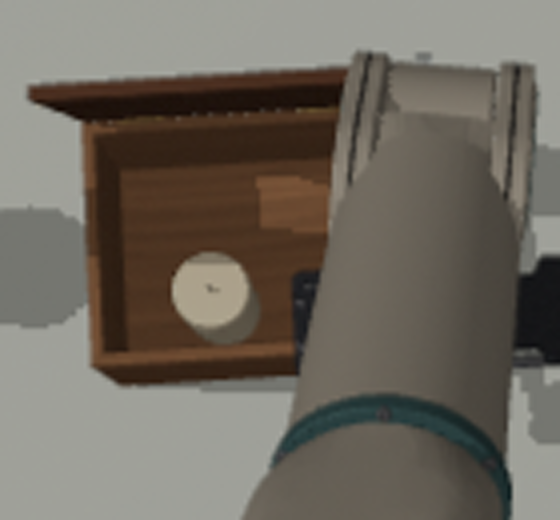

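```bash
python3 - <<'E'
from h import *
p,r=tgt(1.41,.53,y=-130.5);x=bot.servo_line(p,max_speed=.03,rot=r,stop_force=12);print(x,end=' ');st()
ph=.53
while ph<.66:
    ph+=.02;p,r=tgt(1.41,ph,y=-130.5);x=bot.servo_line(p,max_speed=.03,rot=r,stop_force=6);print(round(ph,2),x,end=' ');s=st()
    if x or s["contact_force"][2]>5:break
snap(9)
E
```

```text
False t18.36 pinch [ 0.6304 -0.0489  0.0937] box [ -96.2 -131.2   93.7] F [-1.3  2.1 -0.5] gap 18.1
0.55 False t18.65 pinch [ 0.6325 -0.0486  0.0903] box [ -94.2 -131.1   90.3] F [-1.1  1.1 -0.4] gap 18.6
0.57 False t18.94 pinch [ 0.6348 -0.0484  0.0869] box [ -91.9 -131.1   86.9] F [-0.7  1.2 -1.1] gap 17.9
0.59 False t19.23 pinch [ 0.6371 -0.0483  0.0835] box [ -89.6 -131.1   83.5] F [-0.7  0.1 -0.1] gap 18.2
0.61 True t19.44 pinch [ 0.6361 -0.0483  0.0795] box [ -90.5 -131.1   79.5] F [-1.1 -0.1 -0.2] gap 18.7
```

View pics/scene9e.png

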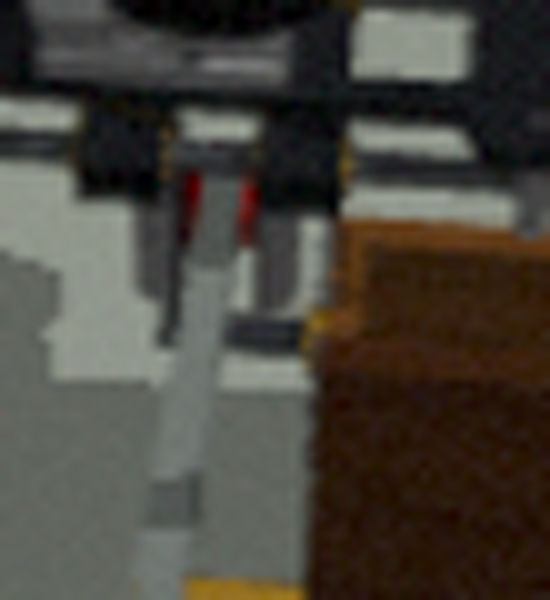

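```bash
cat >> h.py <<'E'
def phc(th,px=-54,h=12):
    P=pivot(th);dx,dz=P[0]-px,P[1]-98;return np.arctan2(dz,dx)-np.arcsin(h/np.hypot(dx,dz))
def seat(px):
    from scipy.optimize import fsolve
    f=lambda q:[pivot(q[0])[0]-160*np.cos(q[1])-1*np.sin(q[1])-px, pivot(q[0])[1]-160*np.sin(q[1])+1*np.cos(q[1])-98]
    return fsolve(f,[1.27,.68])
E
python3 - <<'E'
from h import *
for px in (-58,-56,-54,-52,-50): print(px,seat(px).round(3),[phc(t,px).round(3) for t in(1.25,1.3,1.35,1.4)])
for th in (1.39,1.37,1.35,1.33):
    ph=phc(th)+.03
    p,r=tgt(th,ph,y=-130.5);x=bot.servo_line(p,max_speed=.03,rot=r,stop_force=14);print(th,round(ph,3),x,end=' ');s=st()
    e=w2b(s["position"])-w2b(p);print("   err",e.round(1))
    if x: break
snap(10)
E
```

```text
-58 [1.278 0.69 ] [np.float64(0.615), np.float64(0.603), np.float64(0.591), np.float64(0.578)]
-56 [1.297 0.692] [np.float64(0.622), np.float64(0.61), np.float64(0.598), np.float64(0.584)]
-54 [1.317 0.694] [np.float64(0.63), np.float64(0.617), np.float64(0.605), np.float64(0.591)]
-52 [1.337 0.696] [np.float64(0.637), np.float64(0.625), np.float64(0.612), np.float64(0.598)]
-50 [1.357 0.698] [np.float64(0.645), np.float64(0.632), np.float64(0.619), np.float64(0.605)]
1.39 0.624 False t19.82 pinch [ 0.6385 -0.0481  0.0773] box [ -88.2 -131.    77.3] F [-2.4 -1.8 -3.7] gap 18.4
   err [-1.1 -0.5 -0.5]
1.37 0.629 False t20.07 pinch [ 0.6386 -0.0481  0.0769] box [ -88.1 -131.    76.9] F [-1.7 -1.7 -2.2] gap 17.9
   err [ 0.2 -0.5  0.1]
1.35 0.635 False t20.32 pinch [ 0.6377 -0.0481  0.0761] box [ -88.9 -130.9   76.1] F [ 0.2 -3.1 -0.2] gap 18.7
   err [ 0.5 -0.4  0.3]
1.33 0.64 False t20.57 pinch [ 0.636  -0.0481  0.0747] box [ -90.6 -130.9   74.7] F [-0.7 -2.8 -0.4] gap 17.9
   err [-0.1 -0.4  0.1]
```

View pics/scene10e.png

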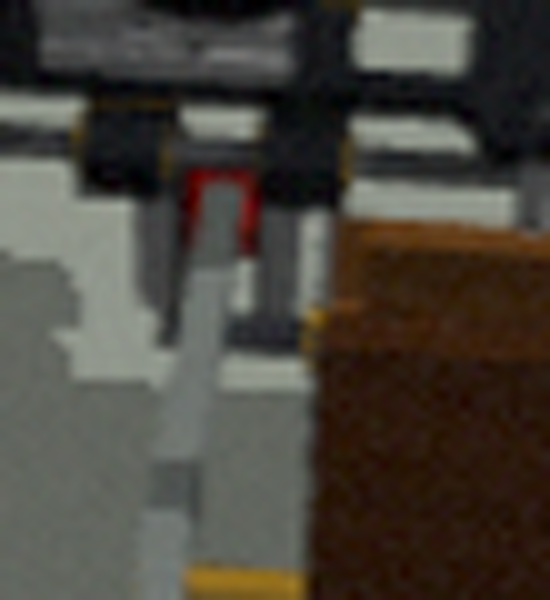

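```bash
python3 - <<'E'
from h import *
ph=.64
while ph<.72:
    ph+=.015;p,r=tgt(1.335,ph,y=-130);x=bot.servo_line(p,max_speed=.03,rot=r,stop_force=12);bot.wait(.05);print(round(ph,3),x,end=' ');s=st()
    e=w2b(s["position"])-w2b(p);print("   err",e.round(1))
    if x or s["contact_force"][2]>6:break
snap(11)
E
```

```text
0.655 False t20.99 pinch [ 0.6383 -0.0479  0.0723] box [ -88.3 -130.8   72.3] F [-0.2 -5.1 -0.6] gap 18.4
   err [-0.2 -0.8  0. ]
0.67 False t21.30 pinch [ 0.6403 -0.0477  0.07  ] box [ -86.3 -130.7   70. ] F [-0.2 -5.9 -0.9] gap 17.9
   err [-0.1 -0.7  0. ]
0.685 False t21.61 pinch [ 0.6424 -0.0476  0.0677] box [ -84.2 -130.8   67.7] F [-0.2 -5.1 -0.6] gap 18.2
   err [-0.  -0.8  0.1]
0.7 True t21.87 pinch [ 0.6419 -0.048   0.0665] box [ -84.7 -131.1   66.5] F [-1.3  0.7  4.7] gap 17.9
   err [-2.6 -1.1  1.3]
```

View pics/scene11e.png

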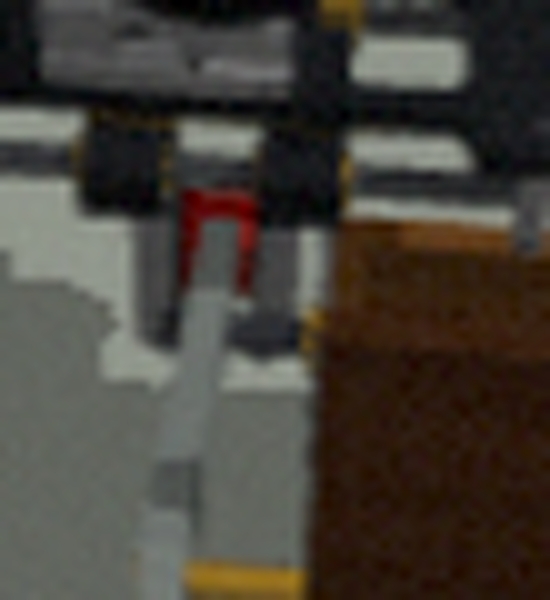

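View pics/top11e.png

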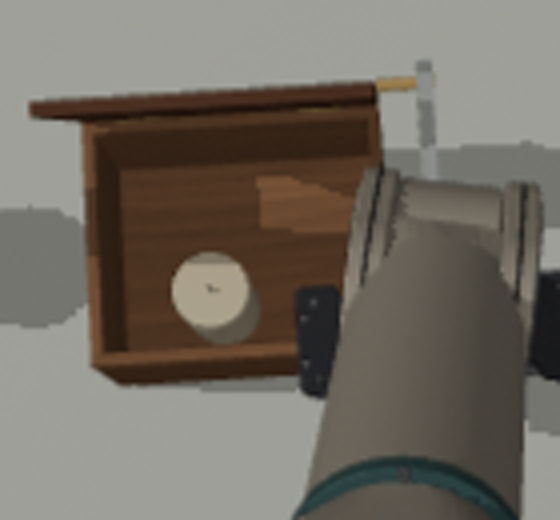

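```bash
python3 - <<'E'
from h import *
s=bot.get_state();p0=s["position"];r0=s["tcp_rot"]
th,ph=seat(-54)
d=np.array([-np.cos(ph),0,-np.sin(ph)])
def w(v): return b2w(v)-b2w([0,0,0])
x=bot.servo_line(p0+w([0,0,-2.5]),max_speed=.03,stop_force=10);print(x);st()
for k in (2,4,6):
    x=bot.servo_line(p0+w([0,0,-2])+w(k*d),max_speed=.03,stop_force=12);bot.wait(.1);print(k,x,end=' ');st()
    if x:break
snap(12)
E
```

```text
False
t22.22 pinch [ 0.6418 -0.0477  0.0658] box [ -84.8 -130.9   65.8] F [-4.7 -2.4 12.3] gap 17.7
2 False t22.57 pinch [ 0.641  -0.0478  0.0649] box [ -85.6 -130.9   64.9] F [-2.6 -2.9 10.3] gap 17.7
4 False t22.92 pinch [ 0.641  -0.0479  0.0648] box [ -85.7 -130.9   64.8] F [-2.8 -1.9 15.3] gap 18.1
6 False t23.27 pinch [ 0.641  -0.0479  0.0647] box [ -85.7 -131.    64.7] F [-3.1 -1.8 20. ] gap 17.6
```

View pics/scene12e.png

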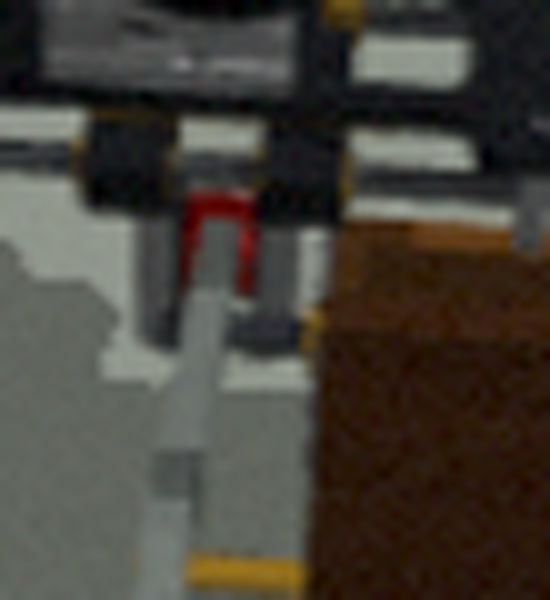

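View pics/top12e.png

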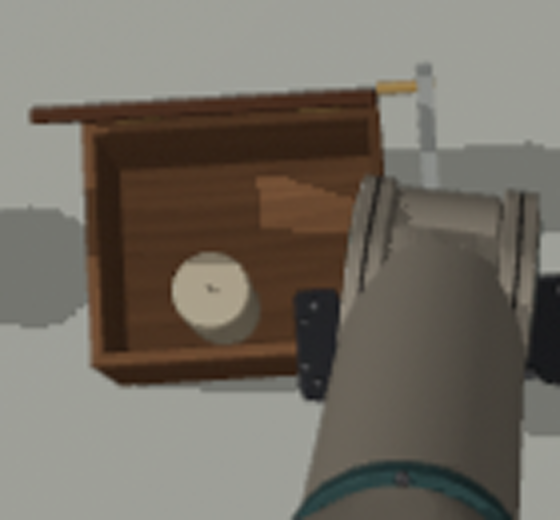

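```bash
python3 - <<'E'
from h import *
s=bot.get_state()
def w(v): return b2w(v)-b2w([0,0,0])
bot.servo_line(s["position"]+w([-1.5,0,-1.2]),max_speed=.03);st()
bot.gripper_to(0.6);st();bot.wait(.3)
snap(13)
E
```

```text
t23.64 pinch [ 0.641  -0.0478  0.0652] box [ -85.6 -130.9   65.2] F [-1.6 -3.8 10.7] gap 18.1
t24.40 pinch [ 0.6409 -0.0591  0.0641] box [ -86.6 -142.1   64.1] F [  1.4 -18.3   2.4] gap 56.0
```

View pics/scene13e.png

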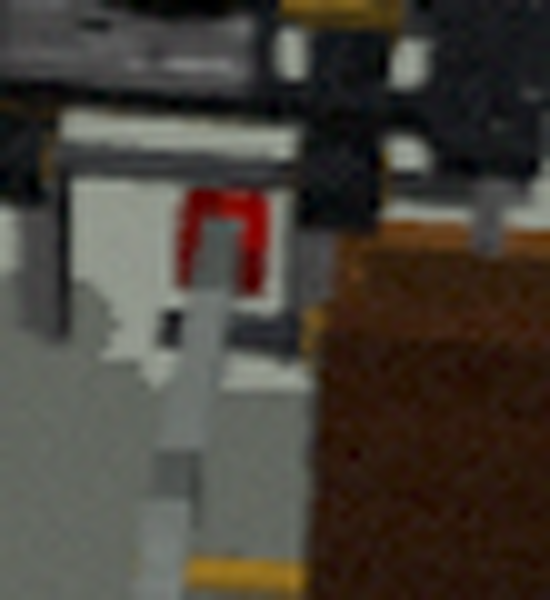

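View pics/top13e.png

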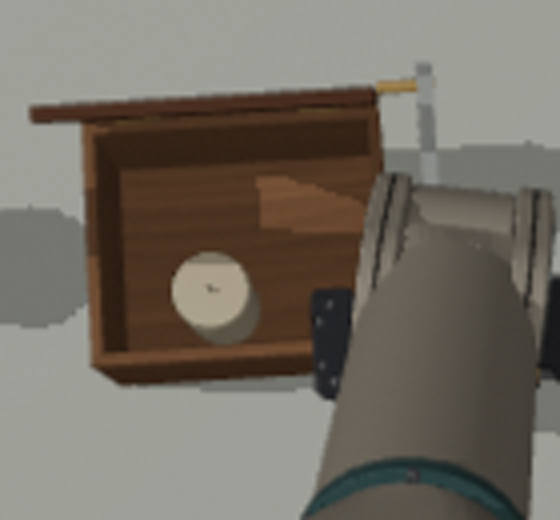

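```bash
python3 - <<'E'
from h import *
R=orient(0.0,1)
bot.gripper_to(0.42);s=st()
p=w2b(s["position"]);p[1]=-132.5
bot.servo_line(b2w(p),max_speed=.05);s=st()
up=np.array(b2w(p))
bot.servo_line(up+[0,0,.05],max_speed=.06,stop_force=8);st()
bot.servo_line(up+[-.03,0,.20],max_speed=.2,stop_force=8);st()
snap(14)
E
```

```text
t25.29 pinch [ 0.6404 -0.0506  0.0637] box [ -86.4 -133.6   63.7] F [ 2.2 -5.7  3. ] gap 39.6
t25.54 pinch [ 0.6405 -0.0505  0.0635] box [ -86.4 -133.5   63.5] F [ 0.6 -5.9  1.2] gap 39.6
t26.52 pinch [ 0.6407 -0.0499  0.1145] box [ -86.1 -132.9  114.5] F [ 0.2 -4.8  0.9] gap 39.2
t27.44 pinch [ 0.6098 -0.0483  0.2626] box [-116.8 -129.1  262.6] F [ 0.8  0.2 -0.5] gap 39.7
```

View pics/scene14e.png

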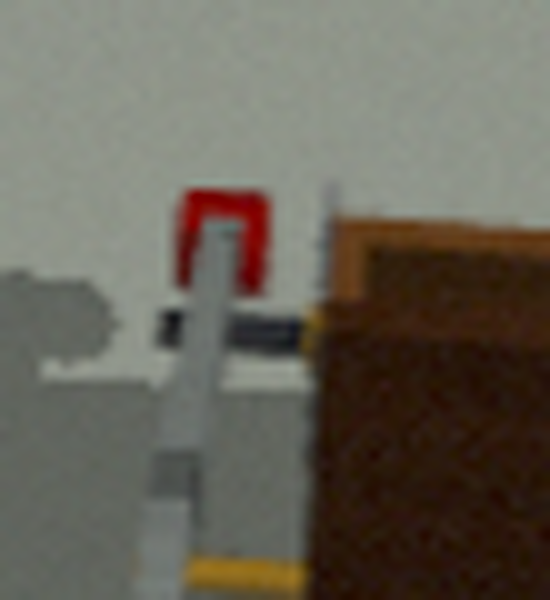

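View pics/top14e.png

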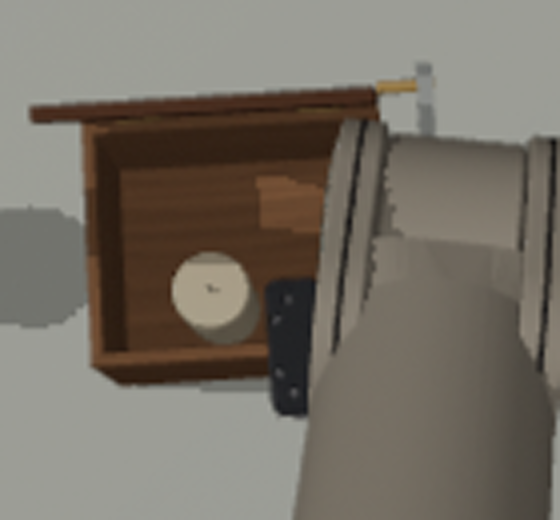

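```bash
python3 - <<'E'
from h import *
a=cv2.imread("pics/top14.png").astype(int)
m=((a[:,:,2]>140)&(a[:,:,0]>100)&(a[:,:,2]-a[:,:,0]>15)).astype(np.uint8);M=np.zeros_like(m);M[165:205,245:285]=m[165:205,245:285]
c=max(cv2.findContours(M,cv2.RETR_EXTERNAL,cv2.CHAIN_APPROX_NONE)[0],key=cv2.contourArea)
e=cv2.fitEllipse(c);print(e,cv2.boundingRect(c))
x,y,t=.7138,.0870,.070
for uv in(np.array(e[0]),np.array([262.75,182.5])):
    w=inv("top",uv,.093);d=w-[x,y];cc,s=np.cos(t),np.sin(t);b=np.array([cc*d[0]+s*d[1],-s*d[0]+cc*d[1]])*1e3
    print("w top",w,"box",b.round(1),"world BX",b2w([*b,93]).round(4), "wick", )
f=200/np.tan(np.radians(CI["top"]["fovy"])/2);print("dia px pred",52*f/1000/1.02)
E
```

```text
((262.01605224609375, 182.80099487304688), (15.489757537841797, 18.325206756591797), 85.98855590820312) (253, 176, 19, 16)
w top [0.67941762 0.10619431] box [-33.   21.6] world BX [0.6826 0.108  0.093 ] wick
w top [0.68024389 0.10423758] box [-32.3  19.5] world BX [0.6834 0.1061 0.093 ] wick
dia px pred 22.028949072931667
```

```bash
python3 - <<'E'
import cv2
a=cv2.imread("pics/scene14.png");cv2.imwrite("pics/scene14f.png",cv2.resize(a[0:300,180:480],None,fx=2,fy=2,interpolation=cv2.INTER_CUBIC))
a=cv2.imread("pics/top14.png");cv2.imwrite("pics/top14f.png",cv2.resize(a[100:400,180:480],None,fx=2,fy=2,interpolation=cv2.INTER_CUBIC))
E
```

```text
(no output)
```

View pics/scene14f.png

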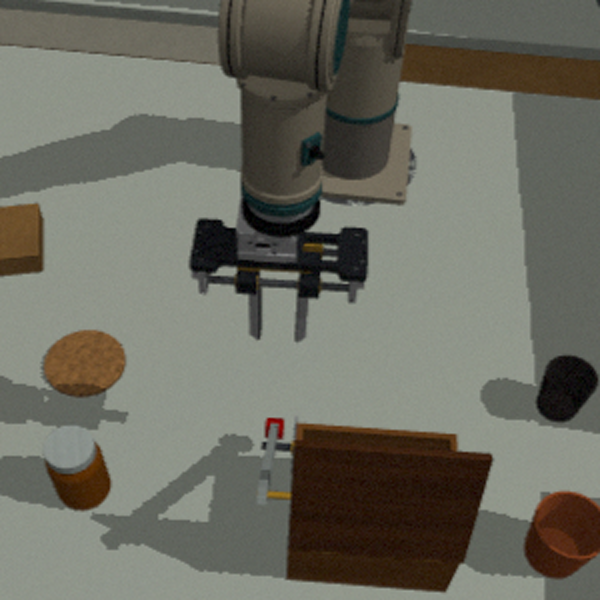

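View pics/top14f.png

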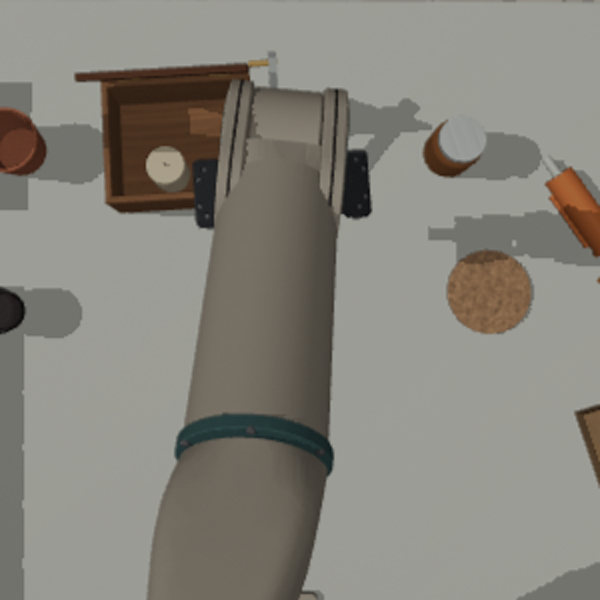

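```bash
python3 - <<'E'
from h import *
R=orient(.1,1);e=R.as_euler('xyz')
c=np.array([.683,.107,0])
q=[c+[0,0,.25],c+[0,0,.068],c+[0,0,.23],np.array([.55,.05,.23]),np.array([.517,-.348,.23]),np.array([.517,-.348,.07])]
for p in q: print(p,bot.inverse_kinematics(tcp(p,R),e))
bot.servo_line(tcp([.56,.06,.25],R),max_speed=.25,rot=e);st()
bot.gripper_to(.85);
bot.servo_line(tcp(q[0],R),max_speed=.25,rot=e);st()
bot.servo_line(tcp(c+[0,0,.135],R),max_speed=.15,stop_force=6);st()
snap(15)
E
```

```text
[0.683 0.107 0.25 ] [-0.25809809  0.61661201  0.09561429  1.47182662 -0.05408526  0.95648993
  1.48892944]
[0.683 0.107 0.068] [-0.2461522   0.82534326  0.07468365  1.62315233 -0.0753153   0.59648274
  1.50477408]
[0.683 0.107 0.23 ] [-0.25708724  0.63495676  0.09366471  1.49612091 -0.05595365  0.91387414
  1.4903211 ]
[0.55 0.05 0.23] [-0.21189185  0.43436232  0.09318693  1.88306008 -0.05035776  0.72655564
  1.54940666]
[ 0.517 -0.348  0.23 ] [ 0.53271174  0.54522004  0.07759115  1.67245294 -0.13607447  0.85117936
  2.32618217]
[ 0.517 -0.348  0.07 ] [ 0.57926604  0.75526121  0.0047524   1.79929693 -0.13123117  0.51127507
  2.33735277]
t28.18 pinch [0.5608 0.0587 0.25  ] box [-158.   -18.9  250. ] F [ 0.3  0.  -0.7] gap 39.4
t29.63 pinch [0.6819 0.1064 0.2493] box [-33.8  20.  249.3] F [-0.9 -0.8  0.3] gap 79.8
t30.55 pinch [0.6837 0.107  0.1362] box [-32.   20.4 136.2] F [ 0.3 -0.2  0.5] gap 79.9
```

View pics/top15e.png

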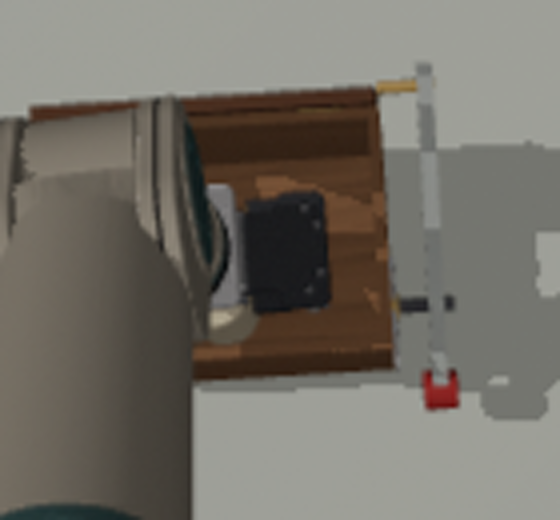

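View pics/scene15.png

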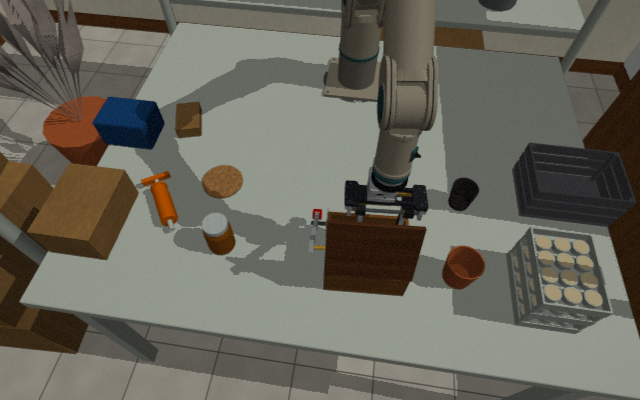

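```bash
python3 - <<'E'
from h import *
R=orient(.1,1);e=R.as_euler('xyz')
c=np.array([.683,.107,0])
print(bot.servo_line(tcp(c+[0,0,.068],R),max_speed=.1,stop_force=6));st()
bot.gripper_to(.65);st()
bot.gripper_to(.45,grasp_force=4);st()
bot.gripper_to(.35,grasp_force=15);st()
E
```

```text
False
t31.47 pinch [0.6835 0.1071 0.0685] box [-32.1  20.5  68.5] F [0.8 0.3 0.5] gap 79.8
t31.98 pinch [0.683  0.107  0.0681] box [-32.6  20.5  68.1] F [ 0.6 -0.4 -1. ] gap 61.4
t32.29 pinch [0.683  0.1069 0.068 ] box [-32.6  20.4  68. ] F [-0.1 -0.9 -0.5] gap 51.4
t32.51 pinch [0.683  0.1069 0.068 ] box [-32.6  20.4  68. ] F [-0.2 -0.1  0.2] gap 51.7
```

```bash
python3 - <<'E'
from h import *
R=orient(.1,1);e=R.as_euler('xyz')
c=np.array([.683,.107,0])
bot.gripper_to(.35,grasp_force=20)
print(bot.servo_line(tcp(c+[0,0,.10],R),max_speed=.06,stop_force=10));st()
print(bot.servo_line(tcp(c+[0,0,.235],R),max_speed=.12,stop_force=10));st()
snap(16)
E
```

```text
False
t33.41 pinch [0.6829 0.107  0.1001] box [-32.7  20.6 100.1] F [-0.9  0.1 -1.6] gap 51.6
False
t34.68 pinch [0.6823 0.1069 0.234 ] box [-33.3  20.5 234. ] F [ 0.   0.7 -1.7] gap 51.7
```

View pics/scene16.png

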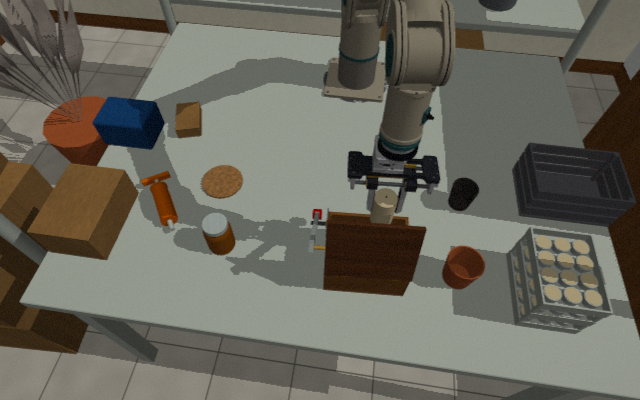

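View pics/top16e.png

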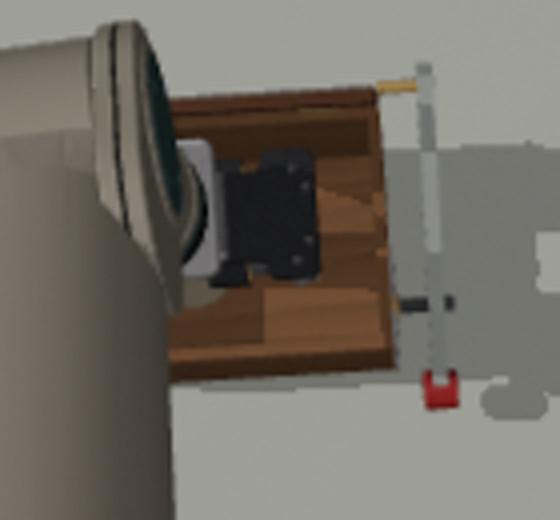

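```bash
python3 - <<'E'
from h import *
R=orient(.1,1);e=R.as_euler('xyz')
g=np.array([.517,-.348,0])
for p in ([.56,.06,.235],[.53,-.15,.235],g+[0,0,.235]):
    print(bot.servo_line(tcp(p,R),max_speed=.2,rot=e));st()
print(bot.servo_line(tcp(g+[0,0,.1],R),max_speed=.15));st()
snap(17,((140,220,170,270,7),(200,290,370,480,6)))
E
```

```text
False
t35.59 pinch [0.5614 0.0606 0.2353] box [-157.3  -17.1  235.3] F [ 0.1  0.1 -2.4] gap 51.9
False
t36.80 pinch [ 0.5303 -0.1486  0.2349] box [-203.2 -223.4  234.9] F [ 0.2  0.4 -1.6] gap 52.0
False
t37.94 pinch [ 0.5175 -0.346   0.2349] box [-230.2 -419.4  234.9] F [-0.   0.9 -2.1] gap 51.5
False
t38.99 pinch [ 0.5177 -0.3484  0.1009] box [-230.2 -421.8  100.9] F [ 0.2 -0.6 -1.4] gap 51.8
```

View pics/scene17e.png

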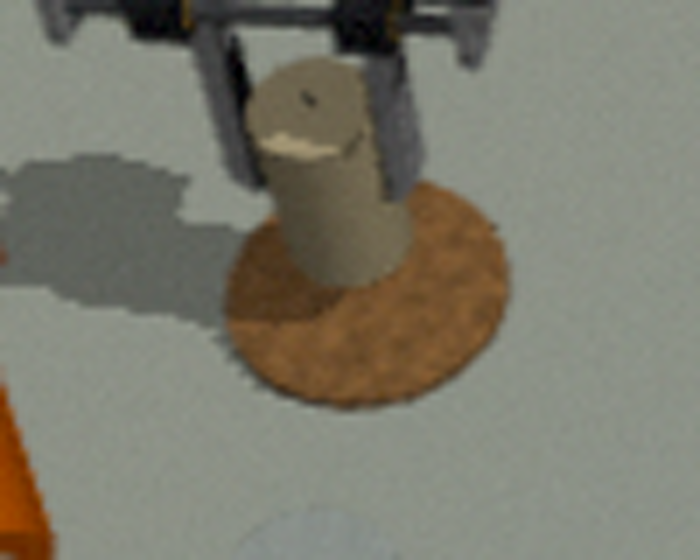

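View pics/top17.png

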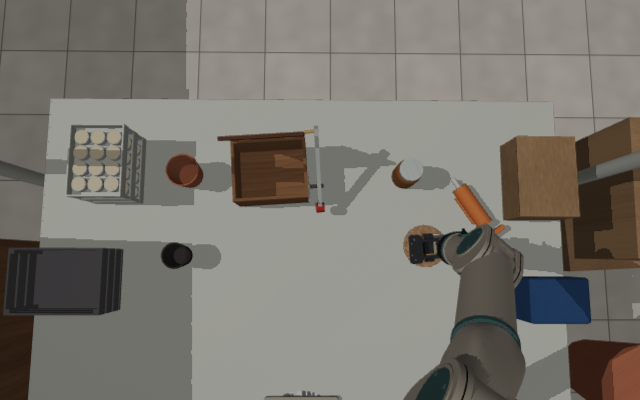

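```bash
python3 - <<'E'
from h import *
R=orient(.1,1);e=R.as_euler('xyz')
g=np.array([.517,-.348,0])
print(bot.servo_line(tcp(g+[0,0,.073],R),max_speed=.08,stop_force=5));st()
print(bot.servo_line(tcp(g+[0,0,.064],R),max_speed=.02,stop_force=2.5));s=st()
bot.wait(.2);st()
snap(18,((140,220,170,270,7),(200,290,370,480,6)))
E
```

```text
False
t39.58 pinch [ 0.5166 -0.3478  0.0723] box [-231.2 -421.2   72.3] F [-0.7  0.2 -2.6] gap 52.0
True
t39.93 pinch [ 0.5175 -0.3484  0.0677] box [-230.4 -421.9   67.7] F [-0.1 -0.5  3.6] gap 51.8
t40.13 pinch [ 0.5175 -0.3484  0.0677] box [-230.4 -421.9   67.7] F [-0.1  0.1  5.9] gap 51.7
```

View pics/scene18e.png

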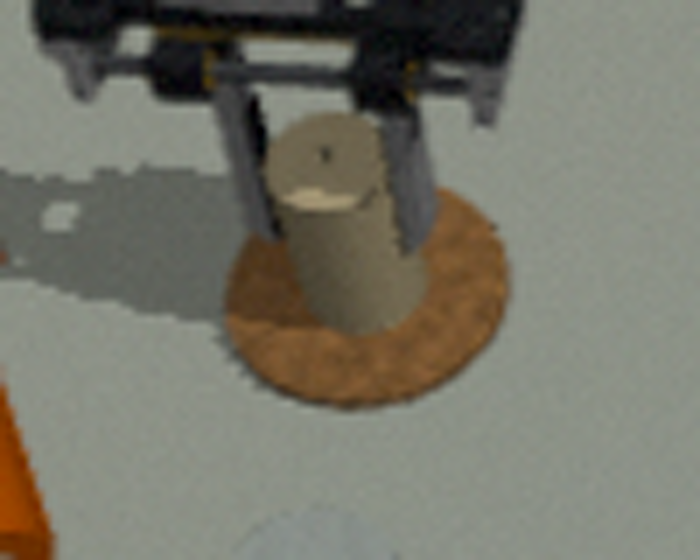

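Candle stands centred on the coaster (base about (355,300) in the crop, coaster centre (367,297)), with contact at the expected height. Release and retreat.

```bash
python3 - <<'E'
from h import *
R=orient(.1,1);e=R.as_euler('xyz')
s=bot.get_state()
bot.gripper_to(.62);st()
bot.gripper_to(.8)
p=bot.get_state()["position"]
bot.servo_line(p-R.as_matrix()[:,2]*.06,max_speed=.08,stop_force=6);st()
bot.servo_line(p+[-.04,0,.25],max_speed=.25);st()
bot.servo_line(p+[-.08,.12,.25],max_speed=.25);st()
bot.wait(.3)
snap(19,((140,240,170,270,6),(110,290,210,480,2.5)))
E
```

```text
t40.58 pinch [ 0.5162 -0.3475  0.0663] box [-231.6 -420.8   66.3] F [-0.2  0.  -0.1] gap 58.6
t41.98 pinch [ 0.5102 -0.3479  0.126 ] box [-237.6 -420.8  126. ] F [0.4 0.6 0.2] gap 75.4
t42.90 pinch [ 0.476  -0.347   0.3152] box [-271.7 -417.5  315.2] F [ 0.6 -0.  -0.2] gap 75.1
t43.56 pinch [ 0.4368 -0.2288  0.3163] box [-302.3 -296.7  316.3] F [ 0.2 -0.5  0. ] gap 75.3
```

View pics/scene19.png

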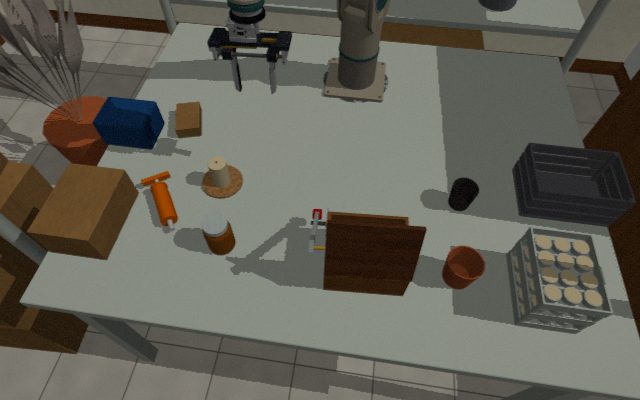

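View pics/top19.png

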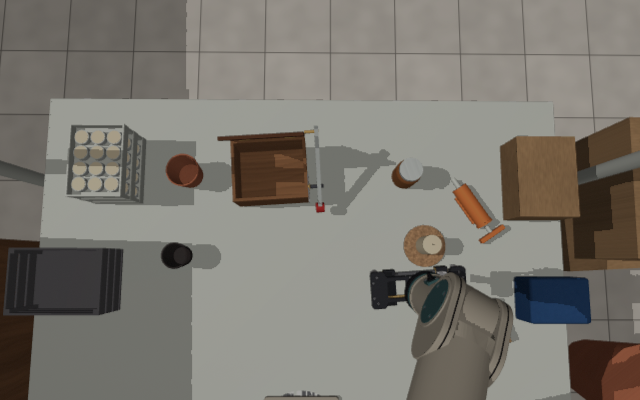

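View pics/scene19e.png

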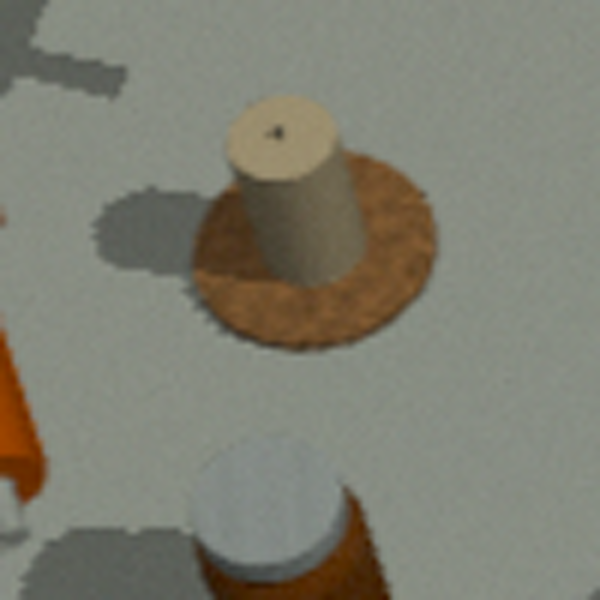

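```bash
python3 - <<'E'
from workcell import bot
print(bot.finish_job(), bot.get_state()["time"])
E
```

```text
the job is handed in; nothing more can be done
the job is handed in; nothing more can be done
```

The lid is propped open on the stay, and the ivory candle stands upright on the cork coaster. I handed the job in with the robot clear of everything and the clock at about 44 s.

**What went wrong:** the first attempt to raise the lid slipped. The knob slid about 20 mm out of the pads while the stay rotated in the grip. The notch missed the peg on that pass, and the lid sank under hold from about 1.17 to about 1.03 rad, as judged in the pictures. It followed the gripper and did not fall freely. I tightened the grip to 40 N, turned the tool with the bar, raised the lid to about 1.38, and lowered the notch onto the peg. A pull toward the front was blocked by about 20 N, so it was seated.

When I first let go of the stay, one finger pressed on the box side with about 18 N. That is under the 40 N limit, and I corrected it straight away.

**Last checks:**
- **Lid:** it stands at about 1.28 rad, within the expected range, and held still from the release to hand-in.
- **Candle:** it stands on the coaster close to centre. It touched down at the expected height, and the final pictures show it upright.
- **Other objects:** the votive, pump, jar and pot look unmoved between the first and last pictures.
- **Cameras:** the two cameras disagreed by about 6 mm in x. I used the middle value, and touch and the fingertip view agreed with it.

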